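Gauge the thickest riser bar

TASK

Check the thickness of the thickest of the three aluminium riser bars for the microscope stage: take it from the rack, turn it down onto its broad face, and lay it flat in the middle of the guide channel on the steel measuring plate. Then take the bridge gauge by its head and gently lower it, upright, over the middle of the bar, so that both legs stand flat on the plate outside the rails and the sprung foot rests on the bar and reads its thickness. Leave the gauge standing there, the other two bars in the rack, and everything else on the bench where it is.

Things in the scene. Friction and masses are not known exactly. Their poses are not given: they have to be found in the camera images.
- bar_thick: the thickest of three bars: plain aluminium bar 90 x 40 x 22 mm. At the start it stands on a 90 mm long edge in a slot of the rack, 40 mm high, its lowest 8 mm between the ribs. Origin: centre of the edge it stands on at the start; x along its 90 mm length, y across its 22 mm thickness, z along its 40 mm width (up at the start, level once it lies flat)
- bar_thick_centre (a point): centre of the thickest bar's volume (axes as the bar's)
- bar_mid: another bar: plain aluminium bar 90 x 40 x 15 mm. At the start it stands on a 90 mm long edge in a slot of the rack, 40 mm high, its lowest 8 mm between the ribs. Origin: centre of the edge it stands on at the start; x along its 90 mm length, y across its 15 mm thickness, z along its 40 mm width (up at the start, level once it lies flat)
- bar_thin: another bar: plain aluminium bar 90 x 40 x 10 mm. At the start it stands on a 90 mm long edge in a slot of the rack, 40 mm high, its lowest 8 mm between the ribs. Origin: centre of the edge it stands on at the start; x along its 90 mm length, y across its 10 mm thickness, z along its 40 mm width (up at the start, level once it lies flat)
- rack: fixed low grey plastic rack, 110 (x) x 170 (y). Origin: centre of its underside. Its floor is 8 mm high; three open-ended slots 26 mm wide run along x at y = -55, 0 and +55 mm, between ribs that rise 8 mm over its floor. Any bar may be in any slot
- pad: fixed black rubber pad lying on the bench, 130 (x) x 150 (y) x 3 mm high, free space to put a bar down. Origin: centre of its underside
- plate: fixed dark steel measuring plate, 130 (x) x 170 (y) x 20 mm high. Origin: centre of its underside. Two steel rails, each 8 mm wide and 6 mm high, run along its x on the top and leave between them a guide channel 46 mm wide, open at both ends; outside each rail 54 mm of flat plate is left
- channel (a point): middle of the guide channel's floor, level with the plate's flat top (axes as the plate's: x along the channel)
- gauge: loose bridge gauge, 0.5 kg. Beam 112 long (y) on two legs (30 x 16 mm, at y = +-48, 80 clear between, 44 clear under the beam); on it a grey head 34 (x) x 32 (y), from z = 58 to 100 mm, white dial on its -x side. An 8 mm spindle runs through the head's middle, stands 4 mm out of its top and rises with the reading. Origin: midway between the legs, level with their soles; z up
- gauge_head (a point): point inside the gauge's head on its axis, 84 mm above the soles; good height to grip it
- foot (a joint): reading of the gauge: height in m of its sprung foot above the legs' soles, 0 to 0.032. A light spring (1 to 2 N) pushes the foot down to 0
- foot_tip (a point): centre of the underside of the gauge's round foot (18 mm across, at the spindle's lower end)
- objective: bystander (sizes in mm): dark steel microscope objective standing up, 28 across, 45 high. Origin: centre of its underside
- dropper: bystander (sizes in mm): small amber dropper bottle, 32 across, 70 high. Origin: centre of its underside
- dish: bystander (sizes in mm): clear lidded culture dish, 90 across, 16 high. Origin: centre of its underside
- pen_cup: bystander (sizes in mm): black pen cup, 76 across, 100 high, its pens reach 150. Origin: centre of its underside
- marker: bystander (sizes in mm): marker pen with black cap lying down, 130 long, 16 high. Origin: centre of its underside
Things that resemble listed ones, but are neither listed nor needed, are in the scene too. Leave any yellow look-alike of the gauge alone. Several things look just like the plate: the one meant starts farthest from the robot's base.

How it is judged:
By the outcome, as a careful person would: the job done as asked, in the order asked, and still so for the second after the job is handed in, with the robot touching nothing.
It also fails if it takes over 67 s, if anything falls off the work surface, if the arm or the gripper's body presses on something with over 40 N, if the wrist force passes 120 N, or if a joint passes its speed limit or range.

ROBOT

A 6-joint arm with a two-finger parallel gripper is mounted at the origin on the work surface. World frame = base frame: x ahead of the robot, y to its left, z up, the work surface at z = 0. Lengths are in m, angles in rad, forces in N, time in s.
With the tool pointing down it reaches from about 0.25 to 0.775 m from the base axis. Payload 8.9 kg.
Tool frame: the origin (TCP) lies at the very end of the fingers, on their centre line; the grasp point (between the pads) lies 19 mm behind it; z points along the fingers, y is the direction in which the jaws open and shut (so a half turn about z gives the same grasp; the last joint's range is limited). The gripper opens to 85 mm and grips with 20 to 120 N. Pads are 22 mm wide; open, the fingers measure 114 mm over their backs; the gripper's body (76 mm by 85 mm) begins 54 mm behind the grasp point. The pads swing forward as they close: fully open they stand 13 mm farther back than shut.
Start: joints at [1.001, 0.291, -0.153, 1.127, 0, 1.431], TCP at [0.219, 0.477, 0.197] pointing down, gripper open.
Joint ranges: [-2.52, 2.52], [-0.91, 1.74], [-1.3, 1.37], [-1.96, 2.02], [-1.52, 1.47], [-3.14, 3.14]. Speed limits (rad/s): [2.22, 2.22, 2.79, 3.14, 3.14, 3.14].

INTERFACE

Orientations are given as a 3x3 rotation matrix whose columns are the frame's x, y, z axes.
In Python, from plant import r gives the robot as it stands.
- The arm moves only by the tool play_rows, never from a script. Its argument "motion" is a list of rows, each a list of 3 entries, a list of its own where there are three numbers: the shift along the world's x, y, z in m, then the turn about the world's z in degrees, then the closure, from 0 (fully open) to 1 (shut). In form: [[[tx, ty, tz], yaw, claw], ...]. A call has 1 to 10 rows; each row is the pose to reach, as a shift and turn from the pose measured when the call began; what a row does not reach only later rows make up. A row lasts 1/8 s, in which the tool goes at most 62.5 mm and 10.7 degrees, less where a joint would pass 70% of its speed; a pose out of reach is approached as far as the arm can. A call with a gripper value outside its range is refused whole. The fingers move at their own pace and stop on an object; the grip force is fixed at half the most. Time passes only in rows, so rows that repeat a pose let the fingers close. It gives the time, the measured TCP pose, the force and the opening at its end, in the units of the state.
- r.observe(): the state, without advancing time (a new reading comes with each control period).
- r.camera(name): name is "scene" or "top"; returns the picture (480x640x3 uint8, red, green, blue); there is no depth.
- r.camera_info(name): a dict with "vertical_fov" (degrees; the focal length in pixels is half the picture's height over the tangent of half this angle, whatever the lens; pixels are square), "cx", "cy" (the principal point, pixels), "dist_coeffs" ([k1, k2, p1, p2, k3] as OpenCV has them; the pictures are not rectified), "R" (3x3) and "t" (3): a world point X has camera coordinates R X + t. Camera axes: x right, y down, z forward; pixel columns grow to the right and rows downward; lengths in m; the calibration is good to about 2 mm. A picture is of the moment at which its call begins. camera_info takes no time and is no camera call.
- r.finish_job(): hands the job in, once; it reports no verdict.
The state is a dict: "time": time; "joint_pos": joint angles; "joint_velocities": joint speeds; "tau": joint torques, N m; "tool_pos": TCP position; "orientation": TCP orientation; "ft_force": force on the tool from outside, world axes, zero at the start; "moment": the same for the moment, N m; "gripper_width": finger opening in m.
Only numpy, scipy, OpenCV 4.12 (cv2) and the standard library are available. Lean on these libraries where they do the work, as an engineer would, in place of code of your own. Each camera call takes 0.05 s, during which the arm holds its last target.

## Working session

There is one attempt and no reset: what is moved stays moved. The work goes in short steps, Python scripts to look and compute and a tool call to move; the robot and the scene stay as the last step left them, time stands still between calls to the robot, and variables do not carry over. Pictures are saved under pics/ and viewed, and the job is handed in when it is done.

Besides the shell and the picture viewer there is one more tool, called in YAML: its name, and indented under it one key for each argument. play_rows: Moves the arm, as the interface text tells. Its arguments: {"type":"object","properties":{"motion":{"type":"array","items":{"type":"array"}}},"required":["motion"]}

```bash
ls; mkdir -p pics
python3 - <<'E'
from plant import r
import cv2
s=r.observe(); print(s)
for n in("scene","top"):
    cv2.imwrite(f"pics/{n}0.png",r.camera(n)[:,:,::-1]); print(n,r.camera_info(n))
E
```

```text
pics
{'time': 0.0, 'joint_pos': array([ 1.00070137e+00,  2.91277289e-01, -1.54138034e-01,  1.12671190e+00,
       -1.69464239e-05,  1.43152543e+00]), 'joint_velocities': array([ 0.00196494,  0.00116077,  0.00103095, -0.00016965,  0.00262204,
       -0.00152951]), 'tau': array([ 6.12866534e-04, -5.37146258e+01,  3.31372261e+01,  1.60915725e-02,
       -2.33627052e-04, -1.51794438e-05]), 'tool_pos': array([0.218968  , 0.47660991, 0.19652953]), 'orientation': array([[-9.08621862e-01,  4.17619224e-01, -7.04034415e-04],
       [ 4.17619783e-01,  9.08621175e-01, -1.12956099e-03],
       [ 1.67974193e-04, -1.32036251e-03, -9.99999114e-01]]), 'ft_force': array([0.08947206, 0.39099752, 0.31948536]), 'moment': array([ 0.05889064, -0.02157567,  0.02443659]), 'gripper_width': 0.0852908746760826}
scene {'vertical_fov': 53.21233986877677, 'cx': 320.11295895729677, 'cy': 238.14335363501758, 'dist_coeffs': array([-0.02047029,  0.        ,  0.        ,  0.        ,  0.        ]), 'R': array([[-0.63757905,  0.77029517, -0.01176029],
       [ 0.64992012,  0.52962196, -0.54507286],
       [-0.41363848, -0.35517029, -0.8383062 ]]), 't': array([ 0.32530129, -0.25949399,  1.16860148])}
top {'vertical_fov': 45.23226656024097, 'cx': 321.63649130785456, 'cy': 242.28928289771054, 'dist_coeffs': array([-0.14501653,  0.        ,  0.        ,  0.        ,  0.        ]), 'R': array([[-0.00283532, -0.99997011,  0.00719238],
       [-0.99537148,  0.00213123, -0.09607849],
       [ 0.09606029, -0.0074315 , -0.99534778]]), 't': array([-0.0141386 ,  0.51462878,  1.14282838])}
```

View pics/top0.png

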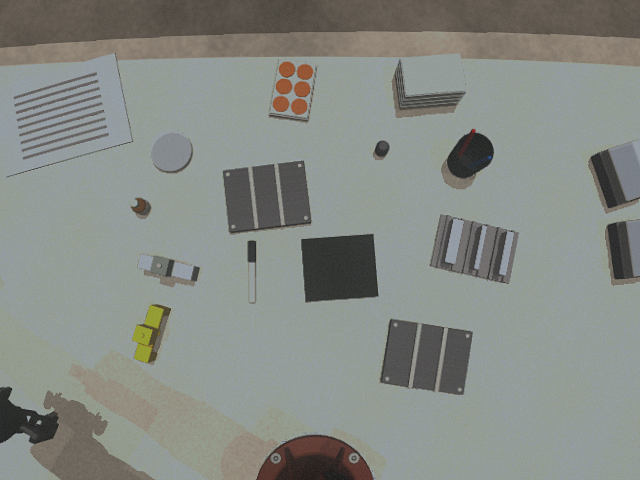

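View pics/scene0.png

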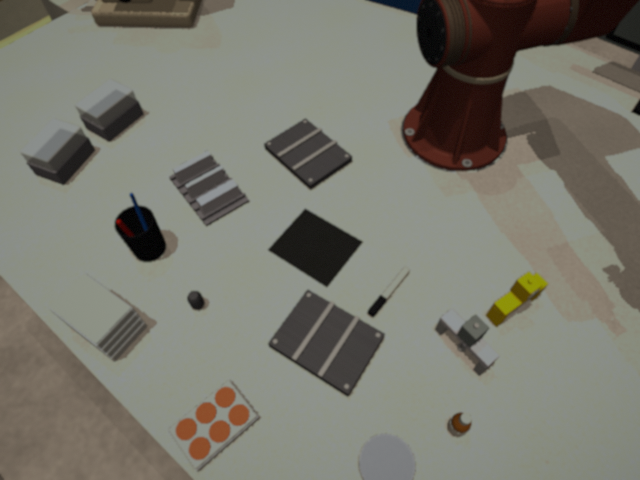

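```bash
cat > h.py <<'E'
from plant import r
import cv2, numpy as np
def cam(n):
    i=r.camera_info(n); f=240/np.tan(np.radians(i['vertical_fov']/2))
    K=np.array([[f,0,i['cx']],[0,f,i['cy']],[0,0,1]]); return K,np.array(i['dist_coeffs']),np.array(i['R']),np.array(i['t'])
def back(n,px,z):
    K,d,R,t=cam(n); px=np.array(px,float).reshape(-1,1,2)
    u=cv2.undistortPoints(px,K,d)[:,0]; ray=np.c_[u,np.ones(len(u))]@R; c=-R.T@t
    s=(np.broadcast_to(z,len(u))-c[2])/ray[:,2]; return c+ray*s[:,None]
def proj(n,X):
    K,d,R,t=cam(n); return cv2.projectPoints(np.array(X,float).reshape(-1,1,3),cv2.Rodrigues(R)[0],t,K,d)[0][:,0]
def crop(img,x0,y0,w,h,s,fn):
    c=cv2.resize(img[y0:y0+h,x0:x0+w],None,fx=s,fy=s,interpolation=cv2.INTER_CUBIC)
    for i in range(0,w,10):
        cv2.line(c,(i*s,0),(i*s,4 if i%50 else 12),(0,0,255),1)
        if i%20==0: cv2.putText(c,str(x0+i),(i*s,22),0,.35,(0,0,255),1)
    for j in range(0,h,10):
        cv2.line(c,(0,j*s),(4,j*s),(0,0,255),1)
        if j%20==0: cv2.putText(c,str(y0+j),(5,j*s+4),0,.35,(0,0,255),1)
    cv2.imwrite(fn,c)
def shot(n,fn):
    im=r.camera(n)[:,:,::-1].copy(); cv2.imwrite(fn,im); return im
E
python3 - <<'E'
from h import *
t=cv2.imread('pics/top0.png')
crop(t,415,205,115,85,7,'pics/c1.png')
crop(t,215,150,105,90,7,'pics/c2.png')
crop(t,120,240,90,130,4,'pics/c3.png')
P=back('top',[(267,196),(428,357),(340,267),(475,248),(168,268),(252,272)],[.02,.02,.003,.016,.1,.01])
print(P.round(3),np.hypot(P[:,0],P[:,1]))
E
```

```text
[[ 0.611  0.097  0.02 ]
 [ 0.282 -0.23   0.02 ]
 [ 0.466 -0.053  0.003]
 [ 0.503 -0.332  0.016]
 [ 0.459  0.278  0.1  ]
 [ 0.455  0.127  0.01 ]] [0.61841517 0.36350649 0.46856753 0.60277942 0.53636924 0.47267462]
```

View pics/c1.png

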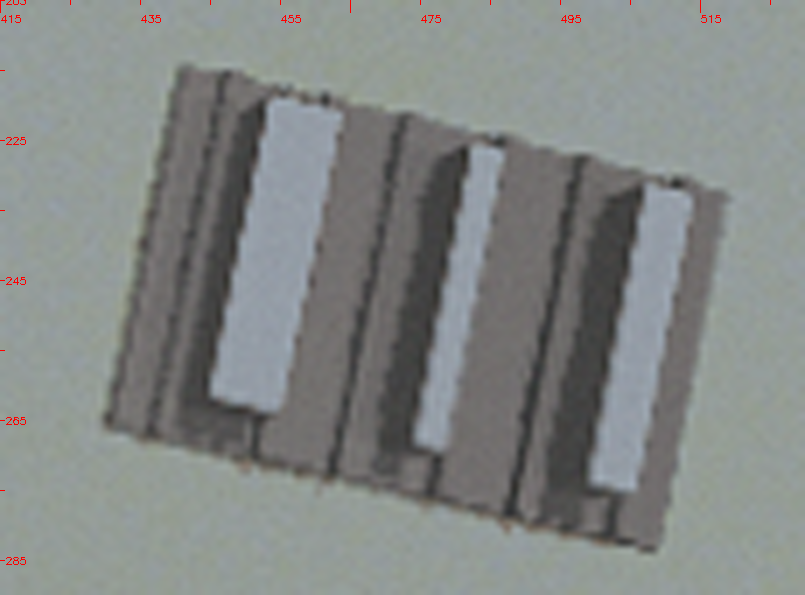

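View pics/c2.png

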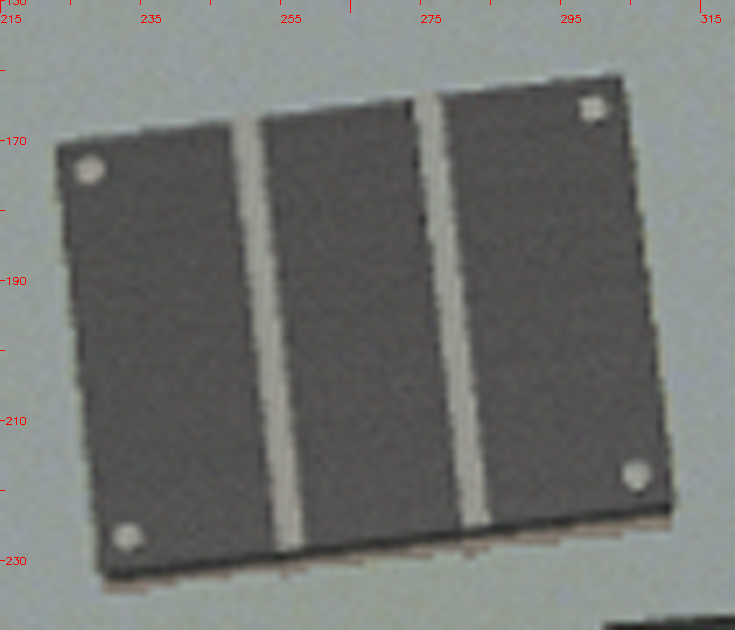

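View pics/c3.png

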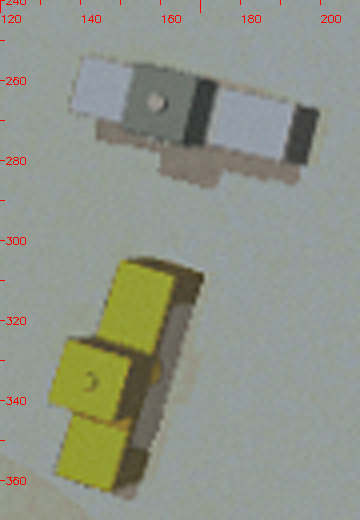

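Run:
```python
from h import *
def box(n,px,z,l):
    P=back(n,px,z)[:,:2]; print(l,P.round(4).tolist(),'c',P.mean(0).round(4), 'sides',[round(float(np.linalg.norm(P[i]-P[(i+1)%4])),4) for i in range(4)])
    a=P[3]-P[0]; b=P[2]-P[1]; print('  angle of long(x) side',np.degrees(np.arctan2(*(-(a+b))[::-1])).round(2))
box('top',[(453.9,218.9),(463.9,220.3),(455,263.6),(445,262.4)],.048,'bar')
box('top',[(223.1,171),(303.6,161),(311,222.6),(229.7,231.4)],.02,'plate')
box('top',[(440.7,214.6),(518.8,232.6),(508.8,283.2),(430.5,265.8)],.016,'rack')
box('top',[(302,240),(373.5,234.5),(378,296),(306,301)],.003,'pad')
# gauge head top: order: corners
box('top',[(152,256.3),(169,259),(167.5,276.5),(150.5,273)],.1,'head')
print(back('top',[(159.25,265.5)],.104))
print(back('top',[(140.7,253.2),(138,267)],.058))
s=cv2.imread('pics/scene0.png')
crop(s,425,270,135,120,6,'pics/s3.png')
crop(s,160,145,95,85,8,'pics/s1.png')
crop(s,260,280,130,120,6,'pics/s2.png')
```

```text
bar [[0.5591, -0.2817], [0.5563, -0.3022], [0.469, -0.2817], [0.4715, -0.2614]] c [ 0.514  -0.2818] sides [0.0206, 0.0897, 0.0204, 0.0899]
  angle of long(x) side -13.12
plate [[0.6638, 0.1882], [0.6841, 0.0214], [0.5555, 0.0062], [0.5378, 0.1724]] c [0.6103 0.097 ] sides [0.168, 0.1295, 0.1672, 0.127]
  angle of long(x) side 6.94
rack [[0.5725, -0.2619], [0.5349, -0.4272], [0.4297, -0.4022], [0.4666, -0.2383]] c [ 0.5009 -0.3324] sides [0.1694, 0.1082, 0.1679, 0.1085]
  angle of long(x) side -12.97
pad [[0.5215, 0.025], [0.5327, -0.1231], [0.4057, -0.131], [0.396, 0.0168]] c [ 0.464  -0.0531] sides [0.1484, 0.1273, 0.1481, 0.1258]
  angle of long(x) side 3.65
head [[0.4811, 0.3096], [0.4759, 0.2763], [0.4426, 0.2786], [0.4492, 0.3118]] c [0.4622 0.2941] sides [0.0337, 0.0334, 0.0339, 0.032]
  angle of long(x) side -3.93
[[0.46329817 0.29390077 0.104     ]]
[[0.49034601 0.34500791 0.058     ]
 [0.46284595 0.34984742 0.058     ]]
```

View pics/s3.png

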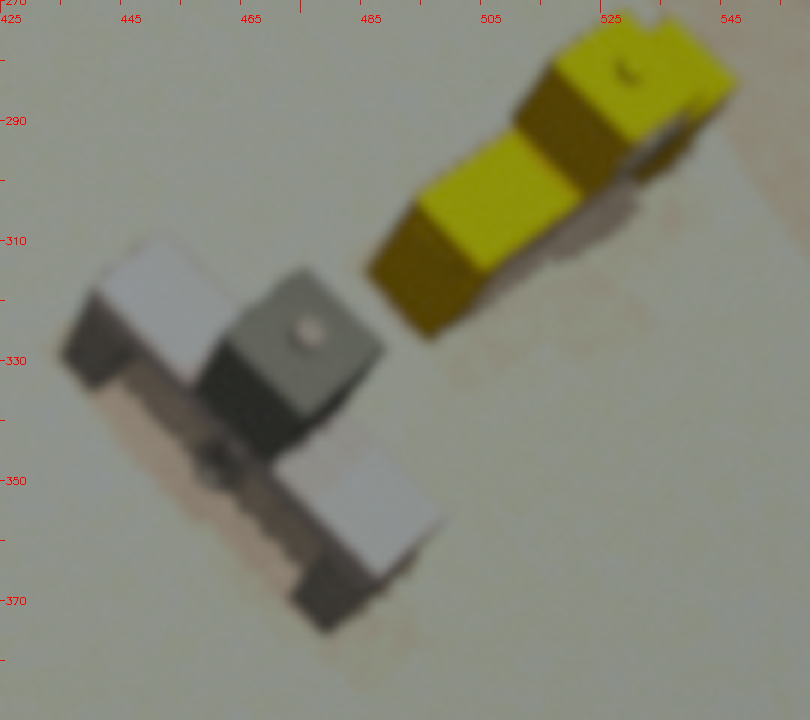

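View pics/s1.png

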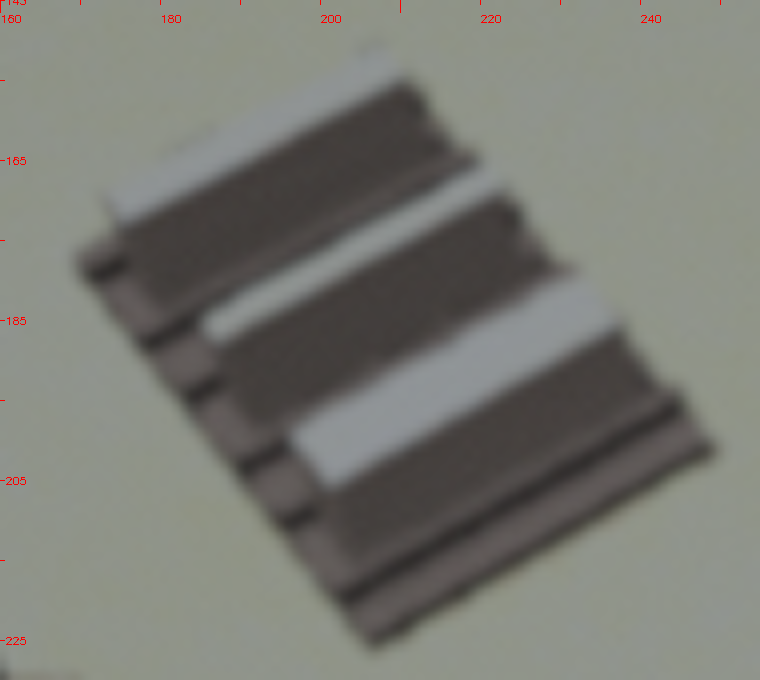

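View pics/s2.png

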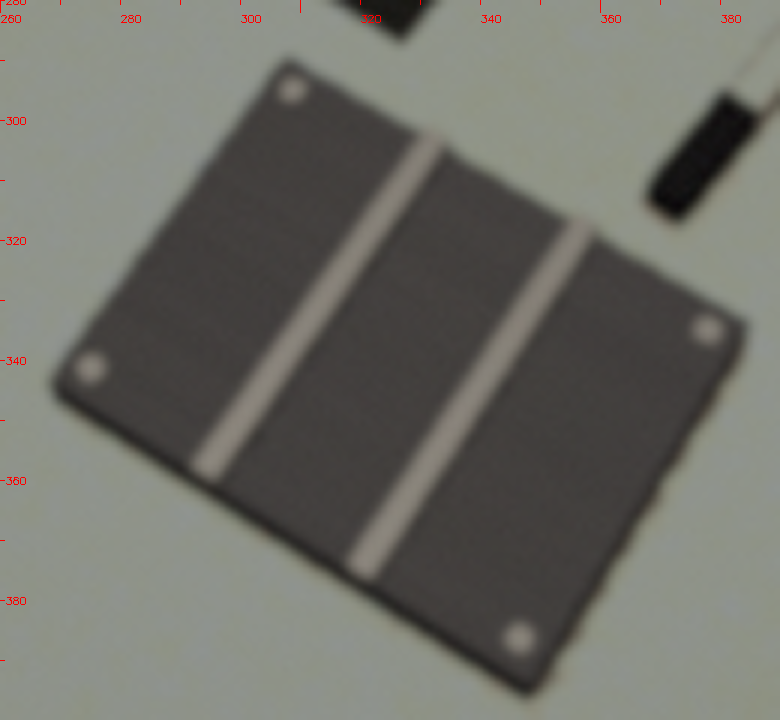

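Run:
```python
from h import *
def m(n,px,z): 
    P=back(n,px,z)[:,:2]; return P
a=lambda L,x,y,s:np.array(L)/s+[x,y]
print('bar s',m('scene',[(196.5,199),(201.25,205.9),(238.1,185.25),(232.2,178.5)],.048).round(4).tolist())
print(m('scene',[(196.5,199),(201.25,205.9),(238.1,185.25),(232.2,178.5)],.048).mean(0))
S=m('scene',a([(293,90),(708,330),(519,638),(91,368)],260,280,6),.02)
T=m('top',a([(90,169),(593,108),(637,474),(128,536)],215,150,7),.02)
print(S.round(4).tolist(),S.mean(0));print(T.round(4).tolist(),T.mean(0))
# rails: centerlines
R=m('top',a([(246,122),(289,545),(427,97),(475,522)],215,150,7),.026)
print('rails top',R.round(4).tolist(),R.mean(0), np.degrees(np.arctan2(*(R[0]-R[1])[::-1])),np.degrees(np.arctan2(*(R[2]-R[3])[::-1])))
R=m('scene',a([(432,142),(207,470),(580,228),(362,567)],260,280,6),.026)
print('rails sc',R.round(4).tolist(),R.mean(0), np.degrees(np.arctan2(*(R[0]-R[1])[::-1])),np.degrees(np.arctan2(*(R[2]-R[3])[::-1])))
print('spindle',m('scene',[(476.7,325.5)],.104))
# gauge head scene: corners top
H=m('scene',a([(303,268),(385,348),(300,430),(225,345)],425,270,6),.1); print('head sc',H.round(4).tolist(),H.mean(0))
B=m('scene',a([(95,290),(155,240),(443,518),(378,578)],425,270,6),.058); print('beam sc',B.round(4).tolist(),B.mean(0))
s=r.observe();print(s['orientation'])
```

```text
bar s [[0.5561, -0.2982], [0.5621, -0.2769], [0.4745, -0.2564], [0.4692, -0.2796]]
[ 0.51548275 -0.27777121]
[[0.5667, 0.0192], [0.5486, 0.168], [0.6577, 0.1808], [0.6755, 0.0321]] [0.61211239 0.10001859]
[[0.6571, 0.1782], [0.6748, 0.0294], [0.5656, 0.0164], [0.5477, 0.1652]] [0.61130353 0.09727758]
rails top [[0.6696, 0.1313], [0.5442, 0.1173], [0.6769, 0.0781], [0.5508, 0.0633]] [0.61037353 0.09748678] 6.3798037301724975 6.6924805929467155
rails sc [[0.5551, 0.0664], [0.6784, 0.0814], [0.5489, 0.1194], [0.6717, 0.1345]] [0.6135118  0.10041071] -173.04454771909636 -172.97654062398018
spindle [[0.46467149 0.29731342]]
head sc [[0.4468, 0.286], [0.4535, 0.3154], [0.4889, 0.3092], [0.4804, 0.2809]] [0.46737158 0.29788639]
beam sc [[0.468, 0.2414], [0.4432, 0.2467], [0.4653, 0.3537], [0.4921, 0.348]] [0.46715015 0.29744413]
[[-9.08625624e-01  4.17611153e-01 -6.33108401e-04]
 [ 4.17611604e-01  9.08625082e-01 -1.00404657e-03]
 [ 1.55957127e-04 -1.17669586e-03 -9.99999296e-01]]
```

play_rows:
  motion:
    - [[0.03,-0.06,0],2,0.2]
    - [[0.06,-0.12,0],4,0.47]
    - [[0.08,-0.18,0],6,0.47]
    - [[0.11,-0.24,0],8,0.47]
    - [[0.14,-0.3,0],10,0.47]
    - [[0.16,-0.35,0],11.6,0.47]
    - [[0.185,-0.41,0],11.6,0.47]
    - [[0.21,-0.47,0],11.6,0.47]
    - [[0.23,-0.53,0],11.6,0.47]
    - [[0.255,-0.58,0],11.6,0.47]

```text
time: 1.35
tool_pos: [0.4701, -0.0969, 0.1965]
orientation: [[-0.974, 0.227, -0.0], [0.227, 0.974, -0.001], [0.0, -0.001, -1.0]]
ft_force: [1.5, 0.6, -0.0]
gripper_width: 0.0452
```

play_rows:
  motion:
    - [[0.012,-0.05,0],0,0.47]
    - [[0.025,-0.1,-0.02],0,0.47]
    - [[0.036,-0.15,-0.06],0,0.47]
    - [[0.0447,-0.183,-0.1],0,0.47]
    - [[0.0447,-0.183,-0.11],0,0.47]
    - [[0.0447,-0.183,-0.11],0,0.47]

```text
time: 2.1
tool_pos: [0.514, -0.279, 0.0858]
orientation: [[-0.974, 0.227, -0.002], [0.227, 0.974, 0.001], [0.002, 0.0, -1.0]]
ft_force: [0.2, 0.8, 0.4]
gripper_width: 0.0455
```

Run:
```python
from h import *
crop(shot('top','pics/t1.png'),400,190,140,110,5,'pics/t1c.png')
crop(shot('scene','pics/sc1.png'),130,100,140,130,5,'pics/s1c.png')
o=r.observe();print(o['tool_pos'],o['ft_force'],o['gripper_width'])
```

```text
[ 0.51523213 -0.27920816  0.08769793] [-0.12408982 -0.09393838  0.95535506] 0.0451778372745577
```

View pics/t1c.png

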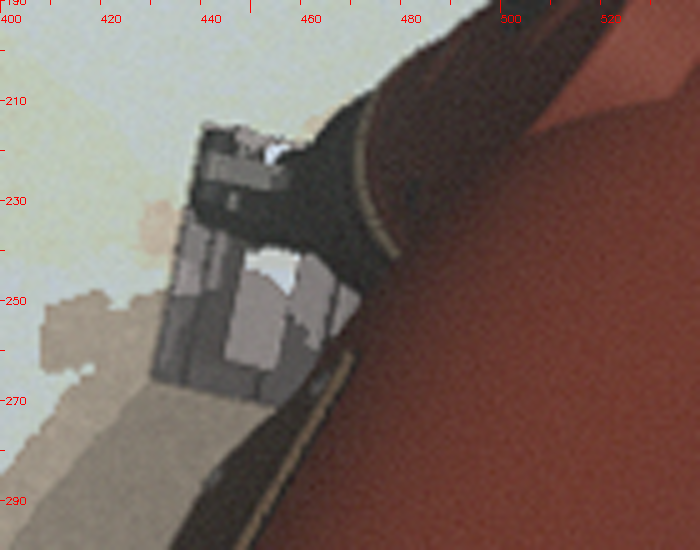

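View pics/s1c.png

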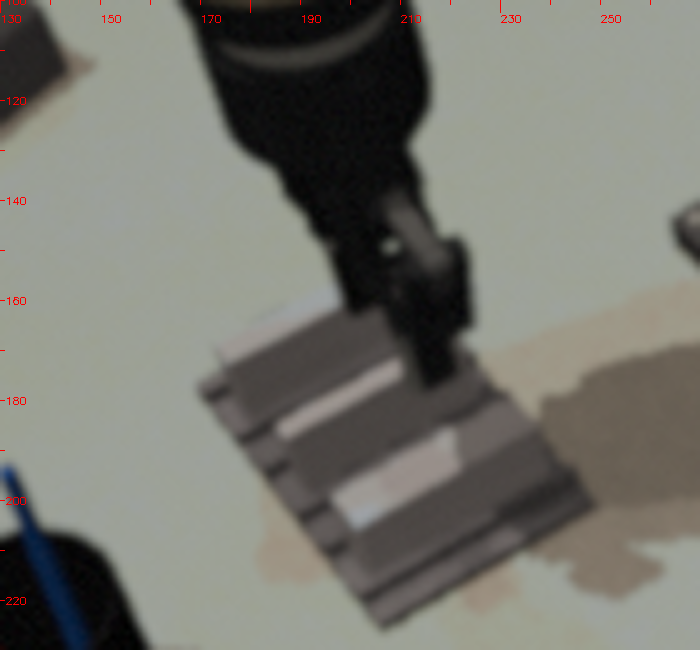

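play_rows:
  motion:
    - [[0,-0.001,-0.03],0,0.47]
    - [[0,-0.001,-0.05],0,0.47]
    - [[0,-0.001,-0.066],0,0.47]
    - [[0,-0.001,-0.066],0,0.47]
    - [[0,-0.001,-0.066],0,0.6]
    - [[0,-0.001,-0.066],0,0.9]
    - [[0,-0.001,-0.066],0,1]
    - [[0,-0.001,-0.066],0,1]

```text
time: 3.2
tool_pos: [0.5153, -0.2803, 0.0219]
orientation: [[-0.974, 0.226, 0.001], [0.226, 0.974, -0.001], [-0.001, -0.001, -1.0]]
ft_force: [-0.4, -0.2, 0.8]
gripper_width: -0.0003
```

Run:
```python
from h import *
crop(shot('top','pics/t2.png'),400,190,140,110,5,'pics/t2c.png')
crop(shot('scene','pics/sc2.png'),130,100,140,130,5,'pics/s2c.png')
o=r.observe();print(o['tool_pos'],o['ft_force'],o['gripper_width'])
```

```text
[ 0.51525614 -0.28026066  0.02177908] [ 0.65524609  0.81081875 -0.61331123] 1.735843013122939e-05
```

View pics/t2c.png

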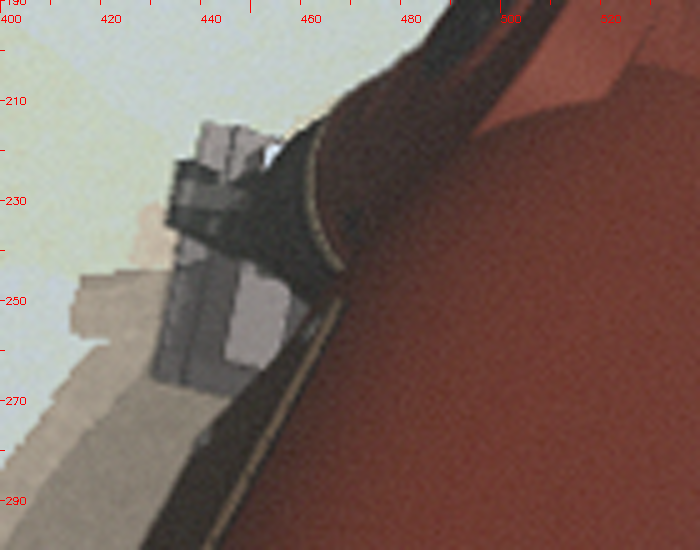

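View pics/s2c.png

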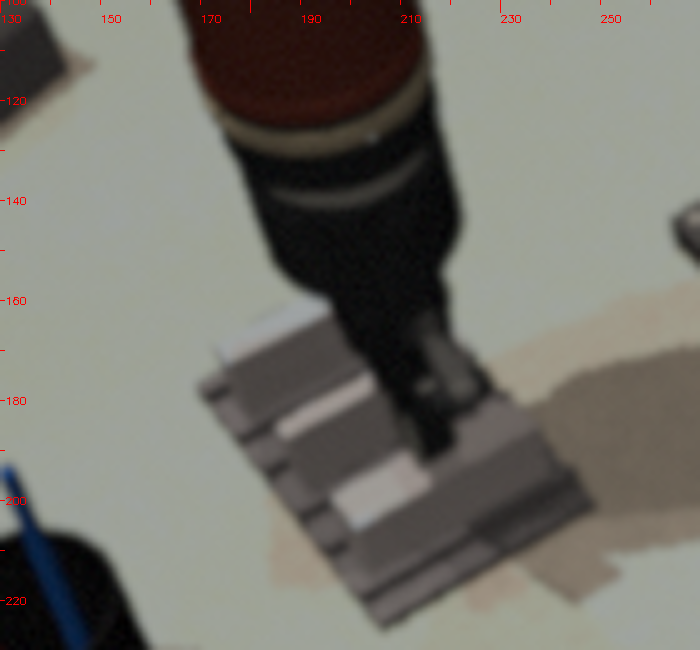

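play_rows:
  motion:
    - [[0,0,0.01],0,1]
    - [[0,0,0.03],0,1]
    - [[0,0,0.06],0,1]
    - [[0,0,0.06],0,1]

```text
time: 3.8
tool_pos: [0.5169, -0.2814, 0.0846]
orientation: [[-0.974, 0.226, 0.004], [0.226, 0.974, -0.004], [-0.005, -0.003, -1.0]]
ft_force: [0.4, -1.3, -0.9]
gripper_width: 0.0001
```

Run:
```python
from h import *
crop(shot('top','pics/t3.png'),400,190,140,110,5,'pics/t3c.png')
crop(shot('scene','pics/sc3.png'),130,100,140,130,5,'pics/s3c.png')
o=r.observe();print(o['tool_pos'],o['ft_force'],o['gripper_width'])
```

```text
[ 0.51538789 -0.28036705  0.08209406] [ 0.24715393 -0.59146051  0.10666239] 0.00011487223264530938
```

View pics/t3c.png

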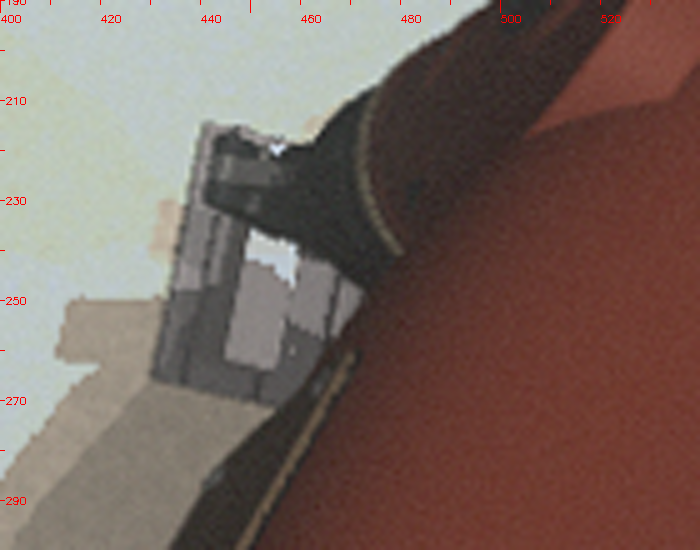

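View pics/s3c.png

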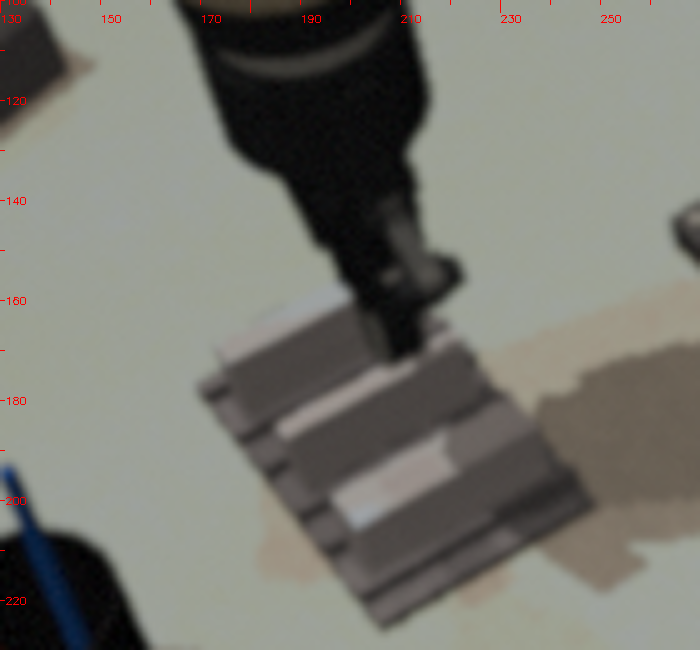

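Run:
```python
from h import *
for p in [(.5152,-.2792,.0877),(.5153,-.2803,.022),(.5153,-.2803,.041),(.5154,-.2803,.0821),(.219,.4766,.1965),(.219,.4766,.21)]:
    print(p,proj('scene',p).round(1).tolist(),proj('top',p).round(1).tolist())
```

```text
(0.5152, -0.2792, 0.0877) [[213.2, 179.5]] [[458.0, 238.6]]
(0.5153, -0.2803, 0.022) [[218.8, 198.9]] [[450.8, 241.8]]
(0.5153, -0.2803, 0.041) [[217.1, 193.4]] [[453.0, 240.9]]
(0.5154, -0.2803, 0.0821) [[213.3, 181.0]] [[457.9, 238.8]]
(0.219, 0.4766, 0.1965) [[670.6, 256.1]] [[43.6, 400.5]]
(0.219, 0.4766, 0.21) [[675.8, 251.6]] [[40.1, 401.8]]
```

Run:
```python
from h import *
crop(cv2.imread('pics/top0.png'),0,370,120,110,6,'pics/g0.png')
print(back('scene',[(210,171)]*4,[.05,.082,.1,.115]))
```

```text
[[ 0.48579491 -0.33119708  0.05      ]
 [ 0.5008909  -0.30561799  0.082     ]
 [ 0.5093824  -0.29122975  0.1       ]
 [ 0.51645865 -0.27923954  0.115     ]]
```

View pics/g0.png

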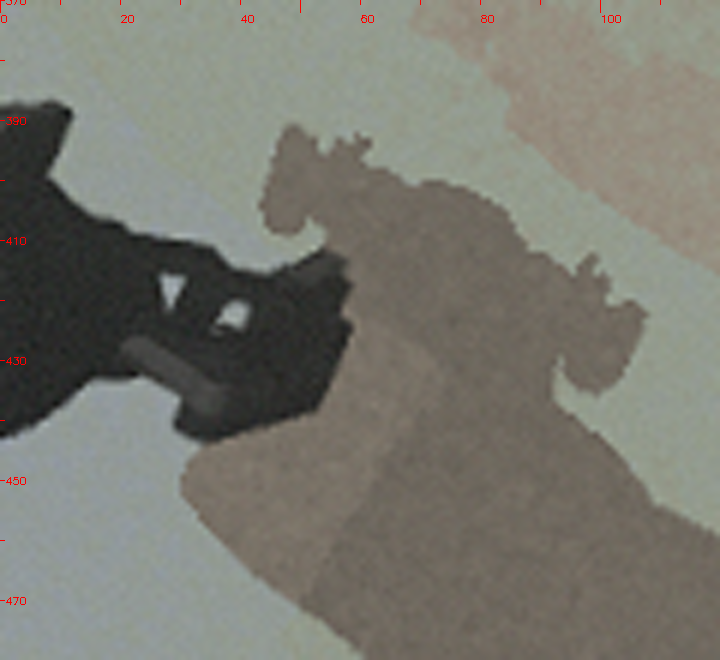

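View pics/sc3.png

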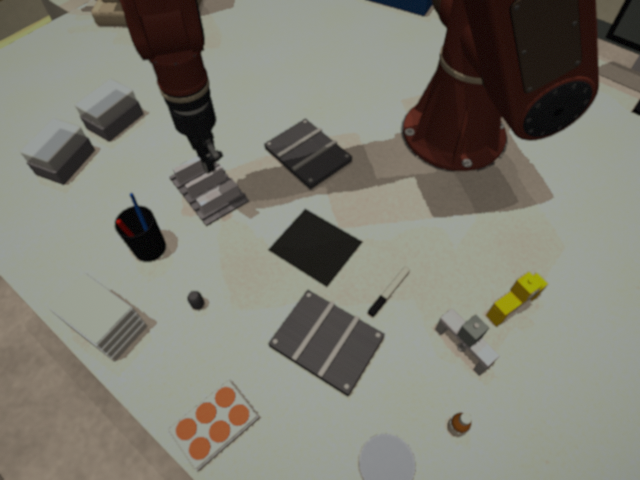

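View pics/t3.png

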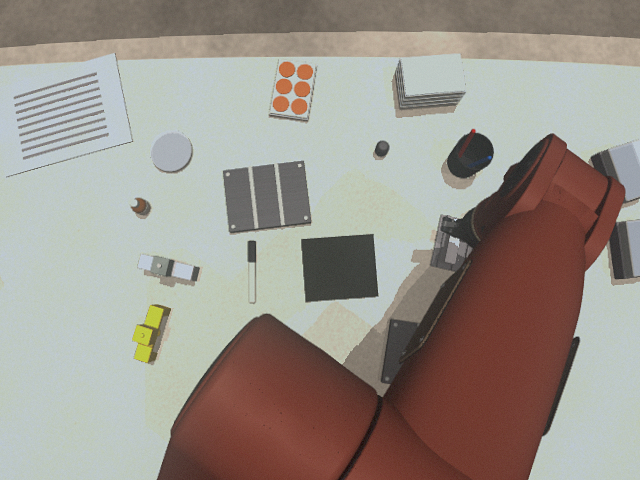

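play_rows:
  motion:
    - [[0,0,0],0,0.47]
    - [[0,0,0],0,0.47]
    - [[0,0,0],0,0.47]
    - [[0,0,-0.03],0,0.47]
    - [[0,0,-0.06],0,0.47]
    - [[0,0,-0.075],0,0.47]
    - [[0,0,-0.083],0,0.47]
    - [[0,0,-0.087],0,0.47]
    - [[0,0,-0.087],0,0.47]
    - [[0,0,-0.087],0,0.47]

```text
time: 5.15
tool_pos: [0.5159, -0.2807, -0.0042]
orientation: [[-0.974, 0.226, 0.002], [0.226, 0.974, -0.002], [-0.003, -0.002, -1.0]]
ft_force: [1.0, 0.2, -0.5]
gripper_width: 0.045
```

Run:
```python
from h import *
crop(shot('scene','pics/sc4.png'),130,100,140,130,5,'pics/s4c.png')
o=r.observe();print(o['tool_pos'],o['ft_force'],o['gripper_width'])
```

```text
[ 0.51581173 -0.28065567 -0.0042785 ] [ 0.47804924 -0.18744402 -0.35216026] 0.044912186555419384
```

View pics/s4c.png

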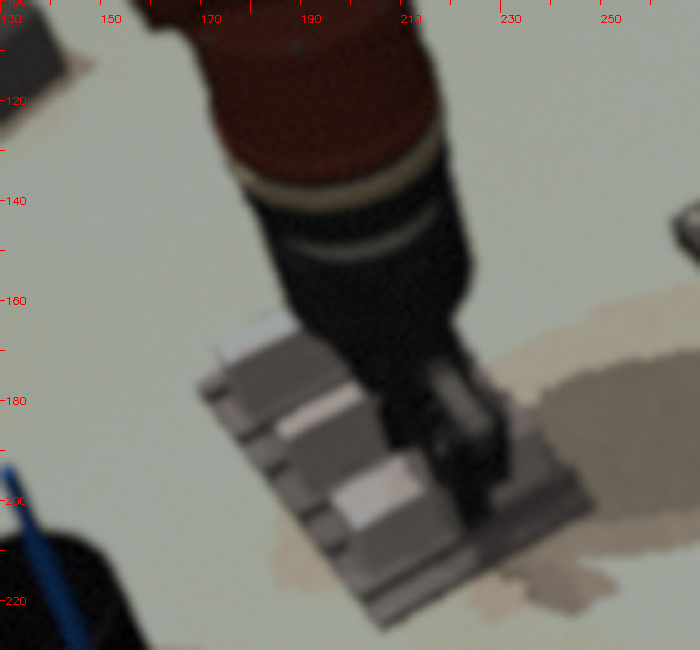

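play_rows:
  motion:
    - [[0,0,-0.002],0,0.7]
    - [[0,0,-0.002],0,1]
    - [[0,0,-0.002],0,1]
    - [[0,0,-0.002],0,1]
    - [[0,0,-0.002],0,1]

```text
time: 5.82
tool_pos: [0.5161, -0.2809, -0.006]
orientation: [[-0.974, 0.226, 0.002], [0.226, 0.974, -0.003], [-0.003, -0.002, -1.0]]
ft_force: [-0.6, 0.3, 5.6]
gripper_width: 0.0209
```

play_rows:
  motion:
    - [[0,0,0.03],0,1]
    - [[0,0,0.07],0,1]
    - [[-0.01,0.04,0.08],5,1]
    - [[-0.02,0.09,0.08],10,1]
    - [[-0.035,0.15,0.08],15,1]
    - [[-0.049,0.2,0.08],19.8,1]
    - [[-0.049,0.2145,0.05],19.8,1]
    - [[-0.049,0.2145,0.02],19.8,1]
    - [[-0.049,0.2145,0.012],19.8,1]
    - [[-0.049,0.2145,0.012],19.8,1]

```text
time: 7.08
tool_pos: [0.4667, -0.0664, 0.0058]
orientation: [[-0.993, -0.117, 0.002], [-0.117, 0.993, -0.001], [-0.002, -0.002, -1.0]]
ft_force: [-0.6, 0.3, -2.1]
gripper_width: 0.0207
```

Run:
```python
from h import *
crop(shot('scene','pics/sc5.png'),230,150,160,140,5,'pics/s5c.png')
crop(shot('top','pics/t5.png'),280,200,150,120,5,'pics/t5c.png')
o=r.observe();print(o['tool_pos'],o['ft_force'],o['gripper_width'])
```

```text
[ 0.4676454  -0.06683226  0.00674215] [-0.05066359  0.45414762 -1.740513  ] 0.020476341049283493
```

View pics/s5c.png

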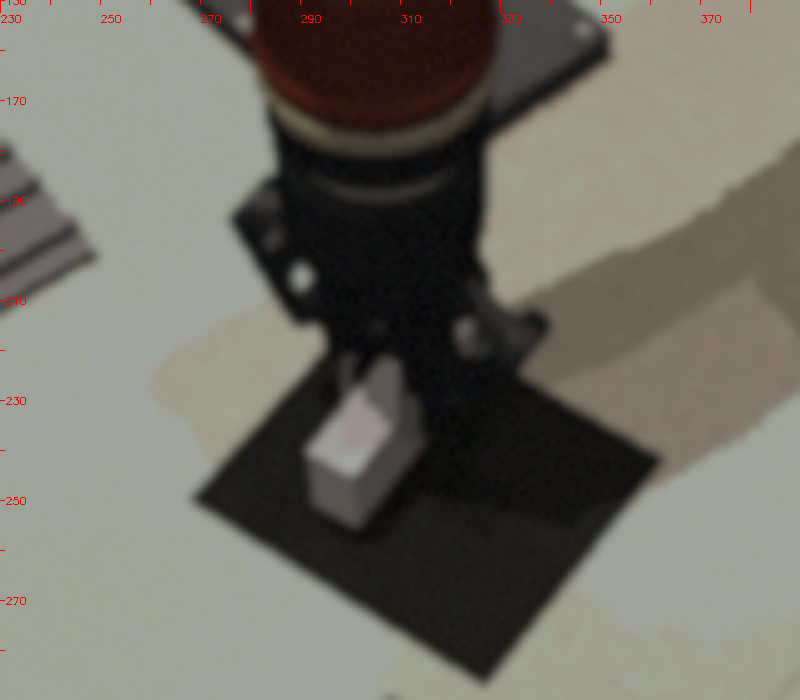

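View pics/t5c.png

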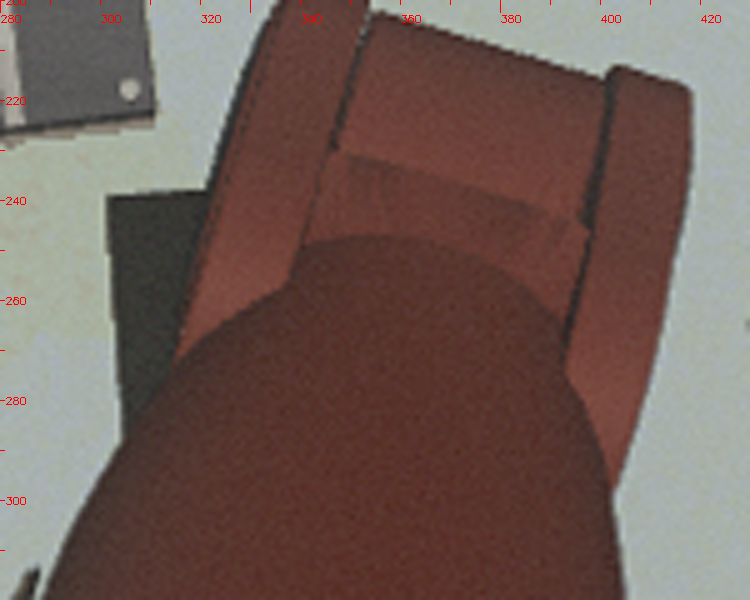

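play_rows:
  motion:
    - [[0,0,-0.006],0,1]
    - [[0,0,-0.012],0,1]
    - [[0,0,-0.015],0,1]
    - [[0,0,-0.017],0,1]
    - [[0,0,-0.017],0,1]
    - [[0,0,-0.017],0,1]

```text
time: 7.92
tool_pos: [0.4678, -0.0668, -0.0102]
orientation: [[-0.993, -0.117, 0.004], [-0.117, 0.993, -0.002], [-0.004, -0.003, -1.0]]
ft_force: [0.7, -0.9, -1.1]
gripper_width: 0.0208
```

play_rows:
  motion:
    - [[0,0,-0.001],0,1]
    - [[0,0,-0.002],0,1]
    - [[0,0,-0.002],0,1]

```text
time: 8.3
tool_pos: [0.468, -0.0669, -0.0111]
orientation: [[-0.993, -0.117, 0.005], [-0.117, 0.993, -0.002], [-0.005, -0.003, -1.0]]
ft_force: [-5.2, 0.4, 17.2]
gripper_width: 0.021
```

play_rows:
  motion:
    - [[0,0,0.001],0,1]
    - [[0,0,0.001],0,0.7]
    - [[0,0,0.001],0,0.4]
    - [[0,0,0.001],0,0]
    - [[0,0,0.001],0,0]
    - [[0,0,0.001],0,0]
    - [[-0.001,0.01,0.004],0,0]
    - [[-0.0023,0.02,0.004],0,0]
    - [[-0.0029,0.025,0.004],0,0]
    - [[-0.0029,0.025,0.004],0,0]

```text
time: 9.55
tool_pos: [0.465, -0.0414, -0.0071]
orientation: [[-0.993, -0.118, 0.005], [-0.118, 0.993, -0.002], [-0.005, -0.003, -1.0]]
ft_force: [0.3, 0.5, -0.2]
gripper_width: 0.0851
```

Run:
```python
from h import *
crop(shot('scene','pics/sc6.png'),230,150,160,140,5,'pics/s6c.png')
o=r.observe();print(o['tool_pos'],o['ft_force'],o['gripper_width'])
```

```text
[ 0.46514621 -0.04166757 -0.00705437] [ 0.81033152 -0.91890709 -0.10167713] 0.08507333253484063
```

View pics/s6c.png

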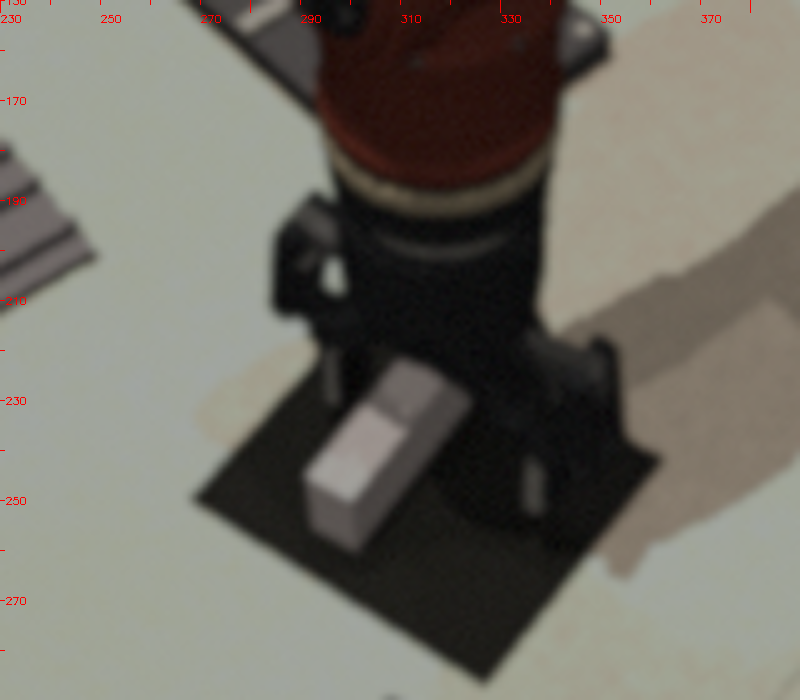

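play_rows:
  motion:
    - [[-0.0006,0.005,0],0,0]
    - [[-0.0012,0.01,0],0,0]
    - [[-0.0018,0.015,0],0,0]
    - [[-0.0023,0.02,0],0,0]
    - [[-0.0028,0.024,0],0,0]
    - [[-0.0033,0.028,0],0,0]
    - [[-0.0033,0.028,0],0,0]
    - [[-0.0033,0.028,0],0,0]

```text
time: 10.6
tool_pos: [0.4619, -0.0138, -0.007]
orientation: [[-0.993, -0.117, 0.005], [-0.117, 0.993, -0.003], [-0.005, -0.003, -1.0]]
ft_force: [-0.5, 0.4, -0.8]
gripper_width: 0.0853
```

Run:
```python
from h import *
crop(shot('scene','pics/sc7.png'),230,150,160,140,5,'pics/s7c.png')
o=r.observe();print(o['tool_pos'],o['ft_force'],o['gripper_width'])
```

```text
[ 0.46190999 -0.01378501 -0.00703634] [ 0.66907431 -0.52975112  1.0351257 ] 0.08529689272502528
```

View pics/s7c.png

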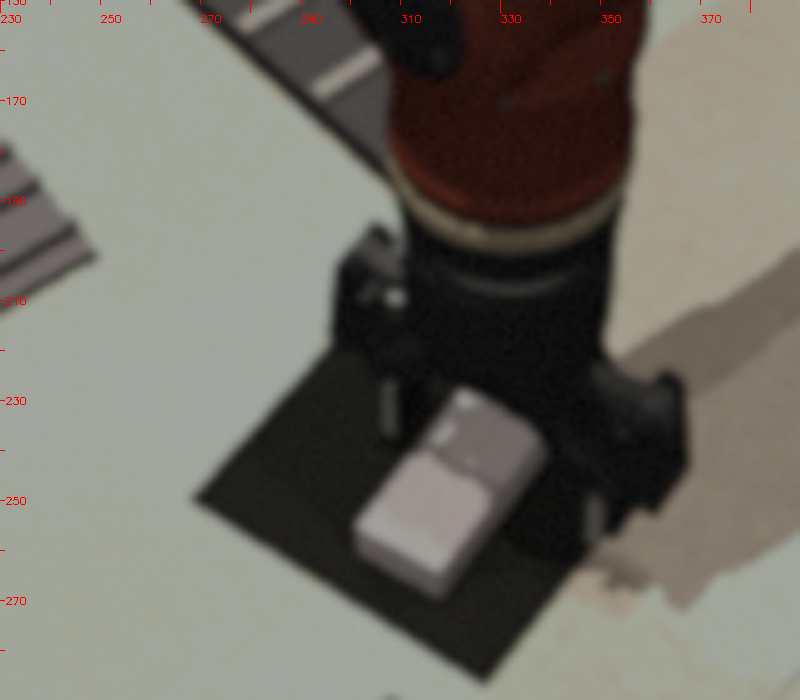

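Run:
```python
from h import *
P=back('scene',[(301,256),(317.6,265),(339,237.6),(323,227)],.025)[:,:2]
print(P.round(4).tolist(),P.mean(0)); d=P[0]+P[1]-P[2]-P[3]; print(np.degrees(np.arctan2(d[1],d[0])), [np.linalg.norm(P[i]-P[i-1]).round(4) for i in range(4)])
```

```text
[[0.5129, -0.0467], [0.5078, -0.008], [0.431, -0.0153], [0.4314, -0.0571]] [ 0.47078219 -0.03177691]
6.392055818469886 [np.float64(0.0822), np.float64(0.0391), np.float64(0.0772), np.float64(0.0418)]
```

Run:
```python
from h import *
for k in (.0425,.050):
  for z in (.02,.03,.036,.042,.05):
    print(k,z,proj('scene',(.4619-.117*k,-.0138+.993*k,z)).round(1).tolist(),proj('scene',(.4619+.011-.117*k,-.0138+.993*k,z)).round(1).tolist())
s=cv2.imread('pics/sc7.png'); crop(s,290,190,90,85,8,'pics/s7d.png')
```

```text
0.0425 0.02 [[348.1, 259.1]] [[344.7, 262.8]]
0.0425 0.03 [[348.3, 256.5]] [[344.8, 260.2]]
0.0425 0.036 [[348.4, 254.9]] [[344.9, 258.7]]
0.0425 0.042 [[348.5, 253.3]] [[345.0, 257.1]]
0.0425 0.05 [[348.7, 251.2]] [[345.2, 255.0]]
0.05 0.02 [[351.3, 260.8]] [[347.9, 264.5]]
0.05 0.03 [[351.5, 258.2]] [[348.1, 262.0]]
0.05 0.036 [[351.7, 256.7]] [[348.2, 260.4]]
0.05 0.042 [[351.8, 255.1]] [[348.3, 258.9]]
0.05 0.05 [[352.0, 253.0]] [[348.5, 256.8]]
```

View pics/s7d.png

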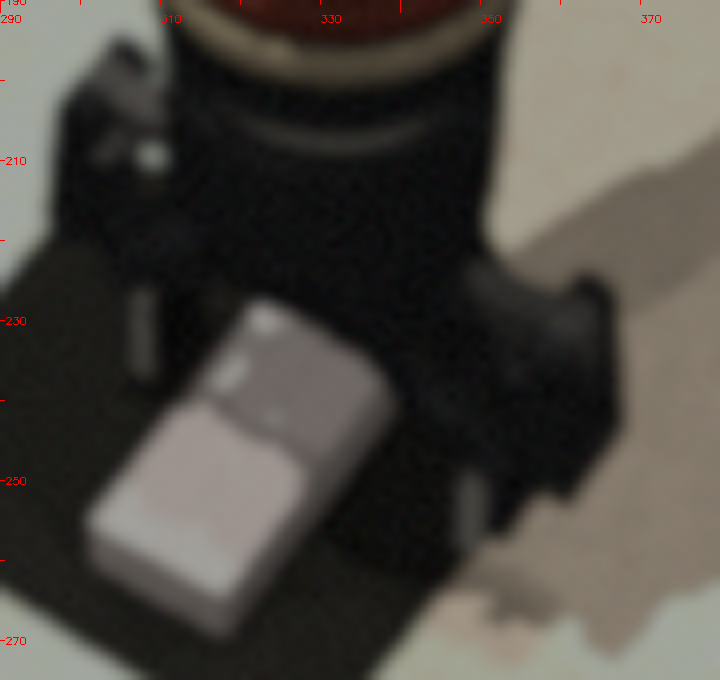

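play_rows:
  motion:
    - [[0.0013,-0.011,0.003],0,0]
    - [[0.0026,-0.0218,0.003],0,0]
    - [[0.0026,-0.0218,-0.005],0,0]
    - [[0.0026,-0.0218,-0.014],0,0]
    - [[0.0026,-0.0218,-0.019],0,0]
    - [[0.0026,-0.0218,-0.019],0,0.2]
    - [[0.0026,-0.0218,-0.019],0,0.5]
    - [[0.0026,-0.0218,-0.019],0,1]
    - [[0.0026,-0.0218,-0.019],0,1]
    - [[0.0026,-0.0218,-0.019],0,1]

```text
time: 11.9
tool_pos: [0.4648, -0.0355, -0.0256]
orientation: [[-0.993, -0.118, 0.006], [-0.118, 0.993, -0.003], [-0.006, -0.003, -1.0]]
ft_force: [-1.6, 1.0, 5.5]
gripper_width: 0.0387
```

Run:
```python
from h import *
crop(shot('scene','pics/sc8.png'),290,190,90,85,8,'pics/s8d.png')
o=r.observe();print(o['tool_pos'],o['ft_force'],o['gripper_width'])
```

```text
[ 0.46476663 -0.03550465 -0.02556965] [-1.4125177  -0.19293536  5.65192538] 0.03859080953017658
```

View pics/s8d.png

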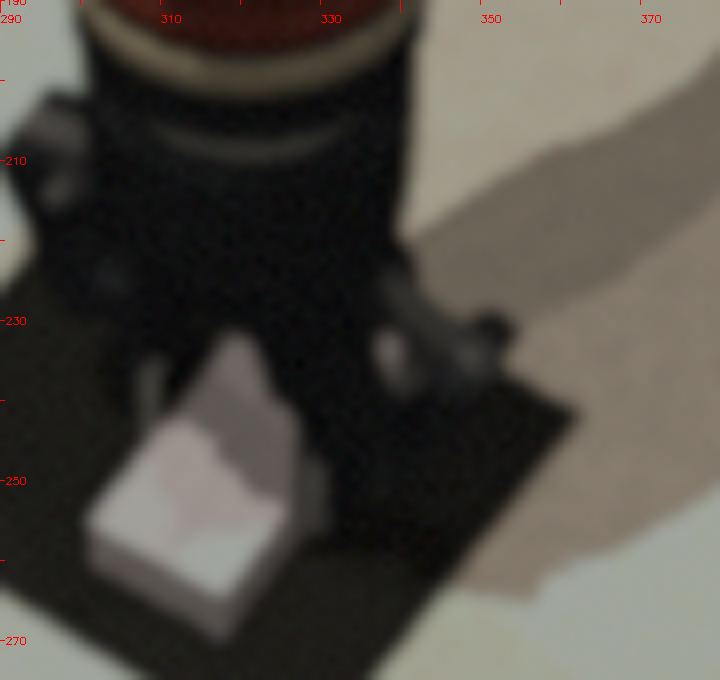

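play_rows:
  motion:
    - [[0,0,0.03],0,1]
    - [[0.01,0.01,0.07],0,1]
    - [[0.05,0.05,0.07],0,1]
    - [[0.09,0.085,0.07],0,1]
    - [[0.13,0.12,0.07],0,1]
    - [[0.147,0.1342,0.06],0,1]
    - [[0.147,0.1342,0.04],0,1]
    - [[0.147,0.1342,0.03],0,1]
    - [[0.147,0.1342,0.03],0,1]
    - [[0.147,0.1342,0.03],0,1]

```text
time: 13.2
tool_pos: [0.6121, 0.0985, 0.0051]
orientation: [[-0.993, -0.117, 0.007], [-0.117, 0.993, -0.003], [-0.006, -0.003, -1.0]]
ft_force: [0.6, -0.1, -1.5]
gripper_width: 0.0388
```

Run:
```python
from h import *
crop(shot('scene','pics/sc9.png'),260,270,135,125,6,'pics/s9c.png')
crop(shot('top','pics/t9.png'),210,130,130,120,6,'pics/t9c.png')
o=r.observe();print(o['tool_pos'],o['ft_force'],o['gripper_width'])
```

```text
[0.6122733 0.0985199 0.0052971] [ 0.52731112  0.17191339 -1.66722427] 0.03880988053128649
```

View pics/s9c.png

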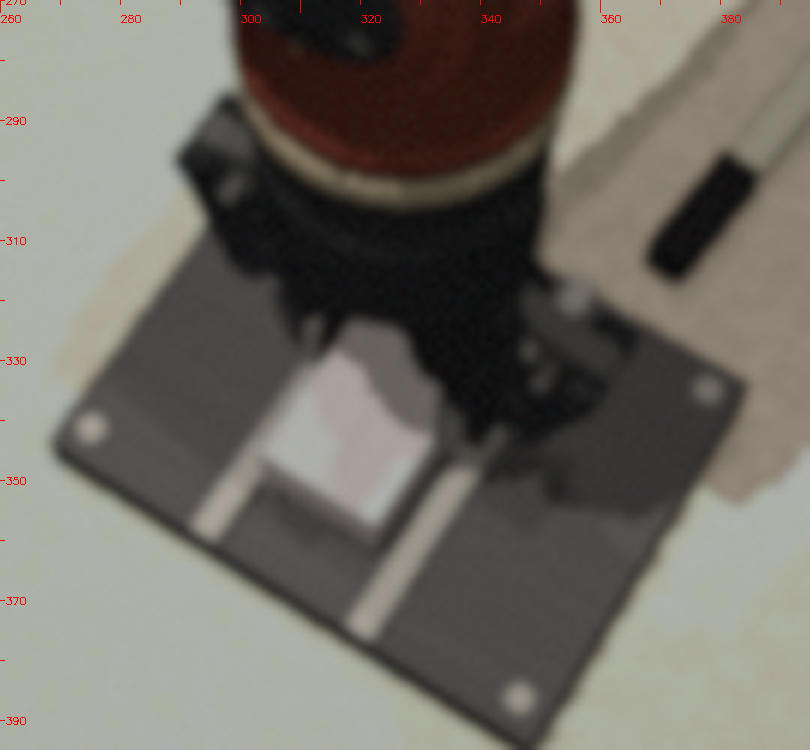

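View pics/t9c.png

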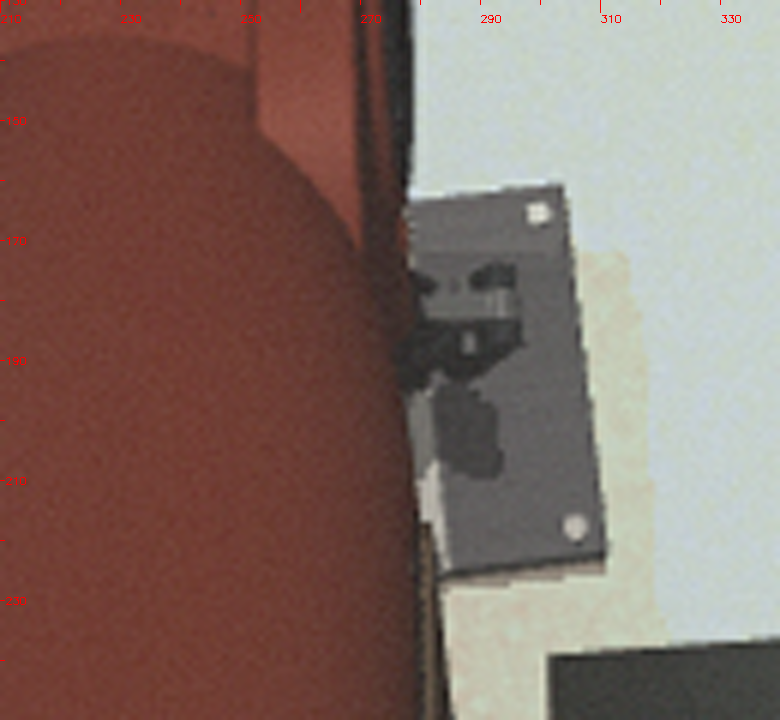

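Run:
```python
from h import *
u=np.array([-.118,.993]);v=np.array([.993,.118])
im=cv2.imread('pics/sc9.png'); crop(im,295,315,50,50,14,'pics/s9d.png')
c=np.array([.6128,.1002])
for z in (.053,.056,.059):
  P=back('scene',[(303.8,345),(322.5,358.3)],z)[:,:2]
  print(z,P.round(4).tolist(),(P-c)@u,(P-c)@v)
# predicted
tc=np.array([.6122,.0985])+[.001,.0015]
for s in(-1,1): 
  p=tc+.045*v+s*.02*u; print(proj('scene',[*p,.0556]),proj('scene',[*p,.0336]))
```

```text
0.053 [[0.6565, 0.0855], [0.6542, 0.1253]] [-0.01974906  0.01999198] [0.04165107 0.04410197]
0.056 [[0.6573, 0.0863], [0.655, 0.1259]] [-0.01902307  0.02056687] [0.04251438 0.04495596]
0.059 [[0.658, 0.0871], [0.6558, 0.1266]] [-0.01829708  0.02114176] [0.04337769 0.04580995]
[[302.28486728 346.06338185]] [[302.82715493 350.53304409]]
[[321.96219219 358.32877095]] [[322.07076044 362.58673639]]
```

View pics/s9d.png

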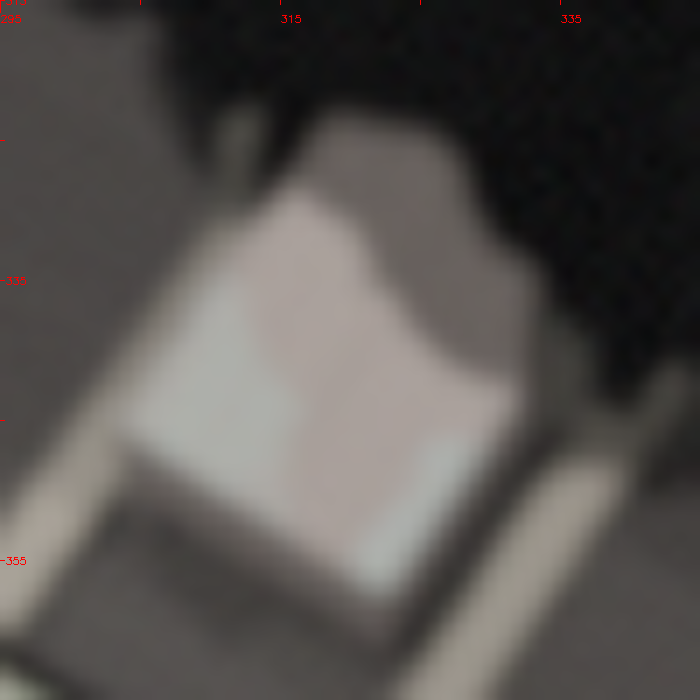

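play_rows:
  motion:
    - [[0,0,-0.004],0,1]
    - [[0,0,-0.007],0,1]
    - [[0,0,-0.009],0,1]
    - [[0,0,-0.011],0,1]
    - [[0,0,-0.0125],0,1]
    - [[0,0,-0.0125],0,1]
    - [[0,0,-0.0125],0,1]

```text
time: 14.18
tool_pos: [0.6123, 0.0985, -0.0072]
orientation: [[-0.993, -0.117, 0.007], [-0.117, 0.993, -0.002], [-0.007, -0.003, -1.0]]
ft_force: [0.6, -0.9, -2.6]
gripper_width: 0.0385
```

play_rows:
  motion:
    - [[0,0,-0.001],0,1]
    - [[0,0,-0.002],0,1]
    - [[0,0,-0.002],0,1]

```text
time: 14.55
tool_pos: [0.6125, 0.0985, -0.0085]
orientation: [[-0.993, -0.117, 0.008], [-0.117, 0.993, -0.003], [-0.007, -0.003, -1.0]]
ft_force: [-2.3, -0.8, 4.8]
gripper_width: 0.0382
```

play_rows:
  motion:
    - [[0,0,0],0,0.8]
    - [[0,0,0],0,0.45]
    - [[0,0,0],0,0.2]
    - [[0,0,0],0,0.1]
    - [[0,0,0.02],0,0.1]
    - [[0,0,0.05],0,0.1]
    - [[0,0,0.1],0,0.1]
    - [[0,0,0.15],0,0.1]
    - [[-0.03,0.05,0.17],-5,0.1]
    - [[-0.06,0.1,0.17],-10,0.1]

```text
time: 15.8
tool_pos: [0.5534, 0.1995, 0.1636]
orientation: [[-0.998, 0.062, 0.011], [0.062, 0.998, -0.003], [-0.011, -0.002, -1.0]]
ft_force: [1.1, 0.2, -1.5]
gripper_width: 0.0768
```

Run:
```python
from h import *
crop(shot('scene','pics/sc10.png'),260,270,135,125,6,'pics/s10c.png')
crop(shot('top','pics/t10.png'),110,130,220,160,3,'pics/t10c.png')
o=r.observe();print(o['tool_pos'],o['ft_force'],o['gripper_width'])
```

```text
[0.54979496 0.20264469 0.16223818] [ 0.48535033 -1.42028947 -0.92037818] 0.07712218742414435
```

View pics/s10c.png

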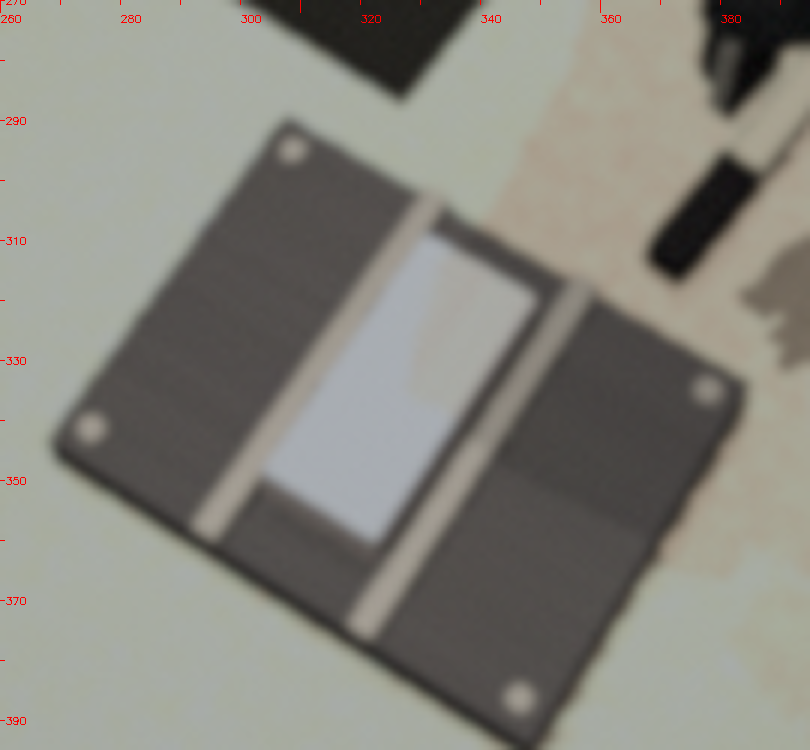

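View pics/t10c.png

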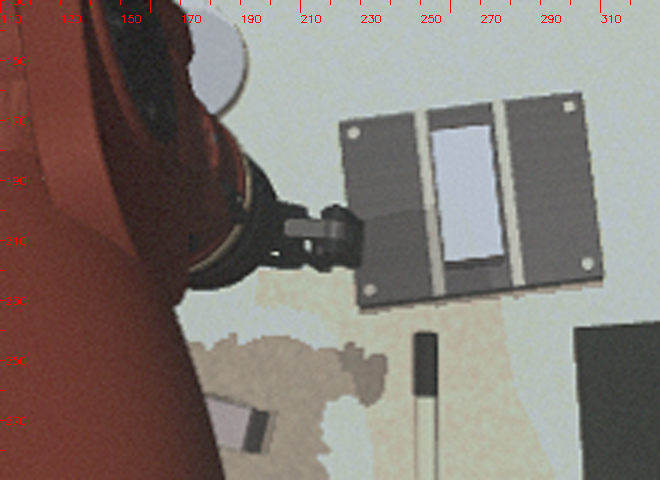

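play_rows:
  motion:
    - [[-0.03,0.03,0],-4,0.1]
    - [[-0.06,0.06,0],-8.8,0.1]
    - [[-0.0855,0.093,0],-8.8,0.1]
    - [[-0.0855,0.093,-0.04],-8.8,0.1]
    - [[-0.0855,0.093,-0.07],-8.8,0.1]
    - [[-0.0855,0.093,-0.07],-8.8,0.1]
    - [[-0.0855,0.093,-0.07],-8.8,0.1]

```text
time: 16.77
tool_pos: [0.4651, 0.2957, 0.0933]
orientation: [[-0.978, 0.207, 0.007], [0.207, 0.978, -0.003], [-0.008, -0.001, -1.0]]
ft_force: [1.4, 0.1, 1.0]
gripper_width: 0.0769
```

Run:
```python
from h import *
crop(shot('scene','pics/sc11.png'),400,230,160,150,5,'pics/s11c.png')
o=r.observe();print(o['tool_pos'],o['orientation'],o['ft_force'],o['gripper_width'])
P=back('scene',[(331.2,308.7),(350,319.7),(322.5,360.5),(303.3,348.3)],.042)[:,:2]; c=P.mean(0)-[.0005,.0015]
print(P,c); u=np.array([-.118,.993]);v=np.array([.993,.118]); print((c-[.6118,.0987])@u,(c-[.6118,.0987])@v)
P=back('top',np.array([(432,130),(490,124),(504,258),(447,263)])/3+[110,130],.042)[:,:2]; c=P.mean(0)+[.0005,.0015]
print(P,c,(c-[.6118,.0987])@u,(c-[.6118,.0987])@v)
```

```text
[0.46539539 0.29589682 0.09358986] [[-9.78248524e-01  2.07276301e-01  8.14624344e-03]
 [ 2.07262781e-01  9.78282164e-01 -2.47941858e-03]
 [-8.48324937e-03 -7.37074495e-04 -9.99963745e-01]] [ 0.36559071 -0.27835028 -0.2115824 ] 0.07686220928839564
[[0.569811   0.07613688]
 [0.56519368 0.11571546]
 [0.65436057 0.12525212]
 [0.6587474  0.08571108]] [0.61152816 0.09920388]
0.000532433794956239 -0.00021047552316740814
[[0.65364465 0.12140641]
 [0.65759046 0.08217823]
 [0.5661274  0.07213437]
 [0.56286539 0.11031786]] [0.61055698 0.09800922] -0.0005392701818654375 -0.0013158358341062092
```

View pics/s11c.png

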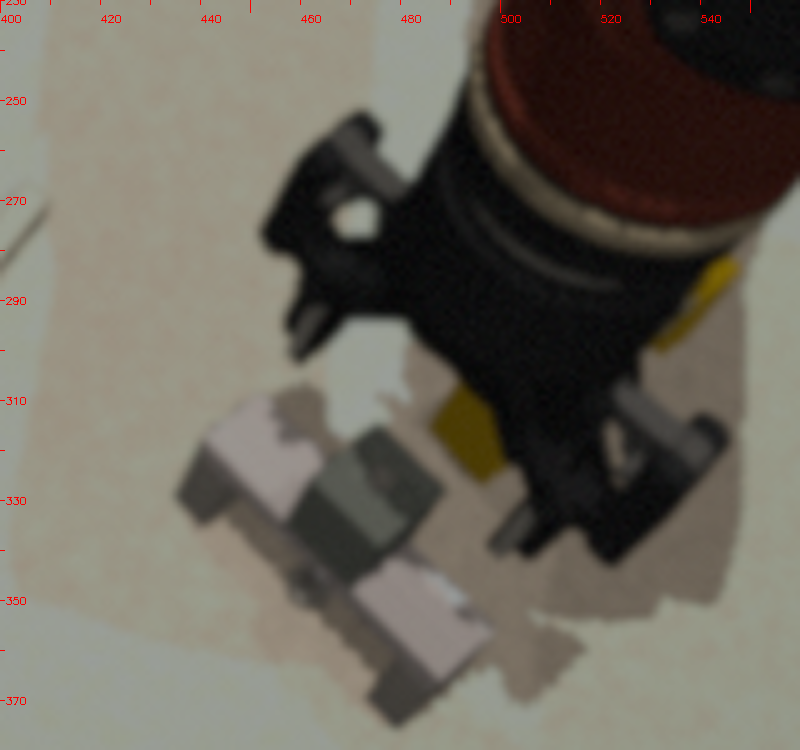

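play_rows:
  motion:
    - [[0,0,-0.02],0,0.1]
    - [[0,0,-0.04],0,0.1]
    - [[0,0,-0.053],0,0.1]
    - [[0,0,-0.06],0,0.1]
    - [[0,0,-0.06],0,0.1]
    - [[0,0,-0.06],0,0.35]
    - [[0,0,-0.06],0,0.6]
    - [[0,0,-0.06],0,1]
    - [[0,0,-0.06],0,1]
    - [[0,0,-0.06],0,1]

```text
time: 18.08
tool_pos: [0.4658, 0.296, 0.0341]
orientation: [[-0.978, 0.207, 0.009], [0.207, 0.978, -0.002], [-0.009, -0.0, -1.0]]
ft_force: [0.6, -1.9, 5.8]
gripper_width: 0.0314
```

Run:
```python
from h import *
crop(shot('scene','pics/sc12.png'),400,230,160,150,5,'pics/s12c.png')
o=r.observe();print(o['tool_pos'],o['ft_force'],o['gripper_width'])
```

```text
[0.46585182 0.29601641 0.03412167] [-0.26916353 -0.95162256  6.06216437] 0.031240245944955856
```

View pics/s12c.png

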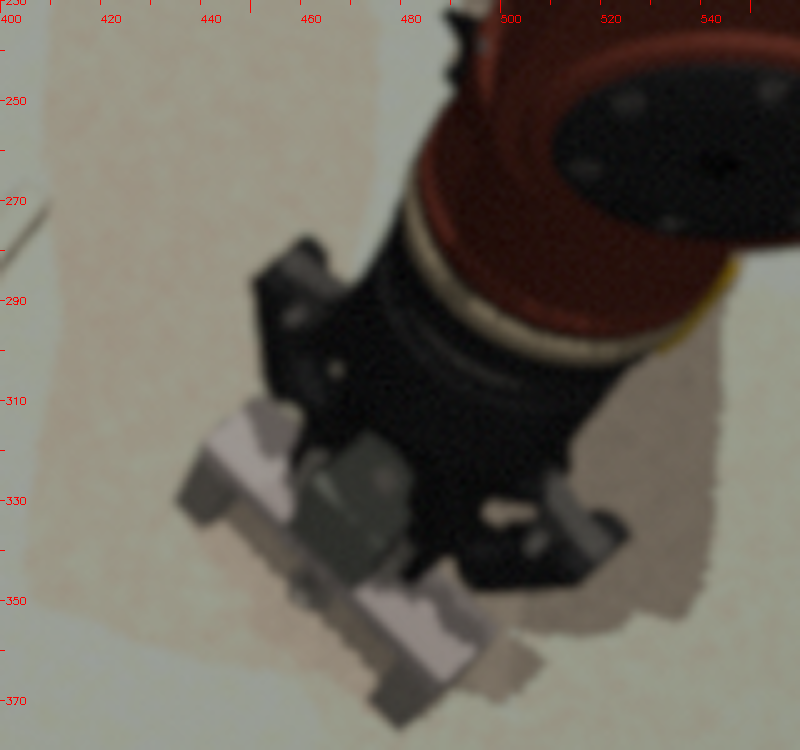

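play_rows:
  motion:
    - [[0,0,0.02],0,1]
    - [[0,0,0.06],0,1]
    - [[0,0,0.09],0,1]
    - [[0.02,-0.03,0.1],3,1]
    - [[0.05,-0.07,0.1],7,1]
    - [[0.08,-0.11,0.1],11,1]
    - [[0.11,-0.15,0.1],15,1]
    - [[0.135,-0.18,0.1],18.8,1]
    - [[0.1461,-0.1974,0.1],18.8,1]
    - [[0.1461,-0.1974,0.1],18.8,1]

```text
time: 19.38
tool_pos: [0.6118, 0.0977, 0.1333]
orientation: [[-0.993, -0.116, 0.008], [-0.116, 0.993, 0.001], [-0.008, -0.0, -1.0]]
ft_force: [-0.3, 0.9, -4.7]
gripper_width: 0.0313
```

play_rows:
  motion:
    - [[0,0,0],0,1]
    - [[0,0,-0.015],0,1]
    - [[0,0,-0.025],0,1]
    - [[0,0,-0.025],0,1]
    - [[0,0,-0.025],0,1]

```text
time: 20.0
tool_pos: [0.6118, 0.0979, 0.1084]
orientation: [[-0.993, -0.117, 0.008], [-0.117, 0.993, 0.001], [-0.008, -0.0, -1.0]]
ft_force: [0.7, -0.1, -4.5]
gripper_width: 0.0312
```

Run:
```python
from h import *
crop(shot('scene','pics/sc13.png'),250,260,150,140,5,'pics/s13c.png')
crop(shot('top','pics/t13.png'),210,130,130,120,5,'pics/t13c.png')
o=r.observe();print(o['tool_pos'],o['orientation'],o['ft_force'],o['gripper_width'])
```

```text
[0.61208442 0.09774463 0.10871517] [[-9.93165024e-01 -1.16404582e-01  8.55620823e-03]
 [-1.16400989e-01  9.93201876e-01  9.18451013e-04]
 [-8.60495397e-03 -8.37776774e-05 -9.99962973e-01]] [-0.65972674 -0.24292631 -4.53717031] 0.03118353910395159
```

View pics/s13c.png

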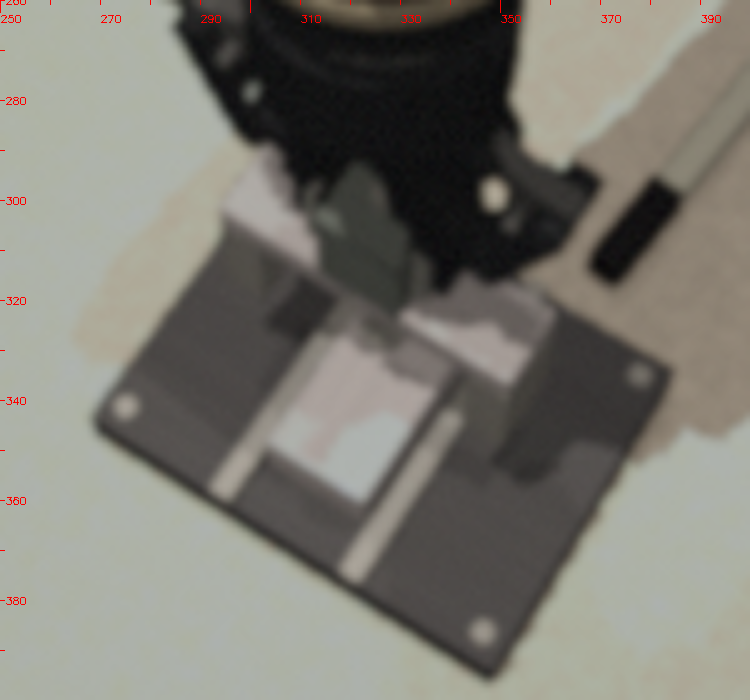

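View pics/t13c.png

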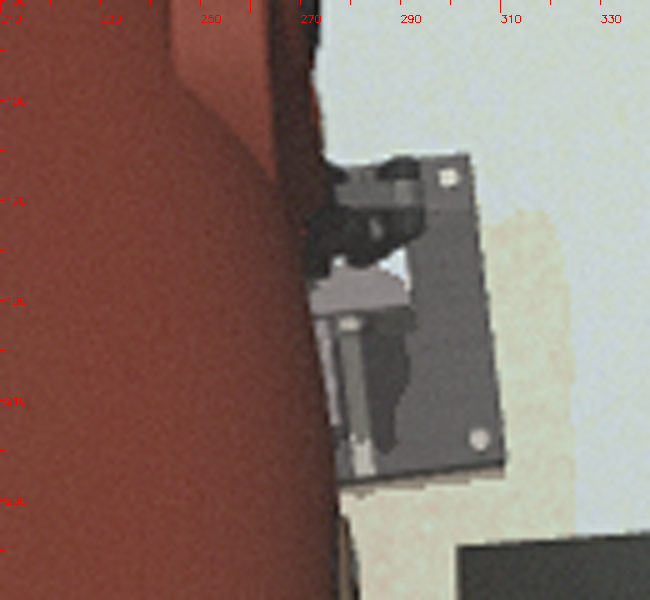

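Run:
```python
from h import *
u=np.array([-.117,.993]);v=np.array([.993,.117])
P=back('scene',[(294.4,302.6),(351.6,337)],.1326)[:,:2]-[.0007,.0015]
print(P,np.linalg.norm(P[0]-P[1]), (P-[.6112,.0986])@u,(P-[.6112,.0986])@v)
P=back('top',[(292,191),(292,179.5)],.1326)[:,:2]+[.0007,.0015]
print(P,(P-[.6112,.0986])@u,(P-[.6112,.0986])@v)
```

```text
[[0.63139845 0.04713548]
 [0.61917139 0.15494865]] 0.10850428444361694 [-0.05346748  0.05502156] [0.01403572 0.01450839]
[[0.6006956  0.04165007]
 [0.62244756 0.04172794]] [-0.05532226 -0.05778992] [-0.01709401  0.0045148 ]
```

play_rows:
  motion:
    - [[0,0,-0.015],0,1]
    - [[0,0,-0.028],0,1]
    - [[0,0,-0.036],0,1]
    - [[0,0,-0.042],0,1]
    - [[0,0,-0.047],0,1]
    - [[0,0,-0.05],0,1]
    - [[0,0,-0.052],0,1]
    - [[0,0,-0.053],0,1]
    - [[0,0,-0.053],0,1]
    - [[0,0,-0.053],0,1]

```text
time: 21.35
tool_pos: [0.6122, 0.0977, 0.0559]
orientation: [[-0.993, -0.116, 0.009], [-0.116, 0.993, 0.001], [-0.009, -0.0, -1.0]]
ft_force: [-1.8, -0.3, -3.0]
gripper_width: 0.0312
```

Run:
```python
from h import *
crop(shot('scene','pics/sc14.png'),250,260,150,140,5,'pics/s14c.png')
o=r.observe();print(o['tool_pos'],o['ft_force'],o['moment'],o['gripper_width'])
```

```text
[0.61219201 0.09771976 0.05588188] [-0.76714326 -1.06596365 -3.11913474] [-0.02384418  0.20923703 -0.0079329 ] 0.031221332197265556
```

View pics/s14c.png

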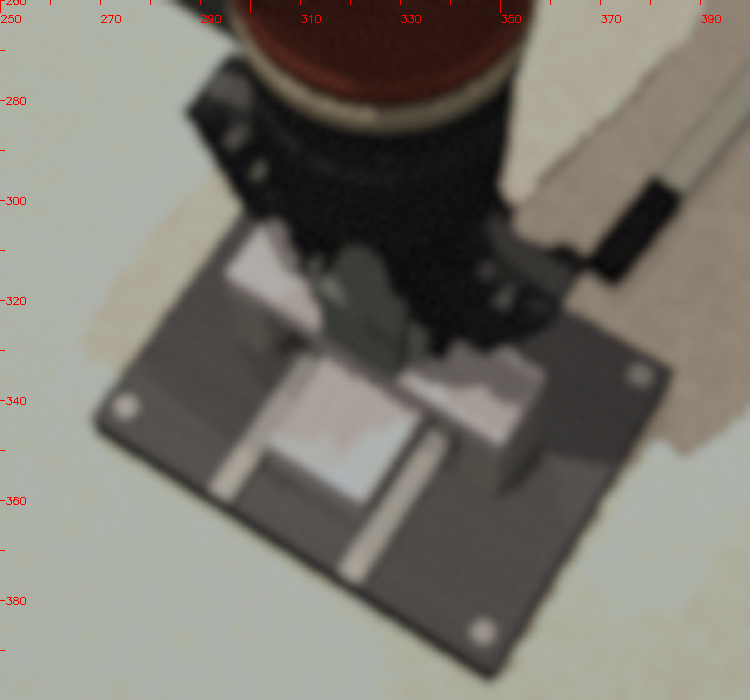

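play_rows:
  motion:
    - [[0,0,-0.001],0,1]
    - [[0,0,-0.0018],0,1]
    - [[0,0,-0.0024],0,1]
    - [[0,0,-0.0024],0,1]
    - [[0,0,-0.0024],0,1]

```text
time: 22.02
tool_pos: [0.6124, 0.0978, 0.0542]
orientation: [[-0.993, -0.116, 0.009], [-0.116, 0.993, 0.001], [-0.01, -0.0, -1.0]]
ft_force: [-3.0, -0.8, 4.5]
gripper_width: 0.0312
```

play_rows:
  motion:
    - [[0,0,0],0,0.9]
    - [[0,0,0],0,0.6]
    - [[0,0,0],0,0.5]
    - [[0,0,0],0,0.3]
    - [[0,0,0],0,0.2]
    - [[0,0,0],0,0.15]
    - [[0,0,0.01],0,0.15]
    - [[0,0,0.03],0,0.15]
    - [[0,0,0.06],0,0.15]
    - [[0,0,0.1],0,0.15]

```text
time: 23.28
tool_pos: [0.6119, 0.0977, 0.1552]
orientation: [[-0.993, -0.116, 0.008], [-0.116, 0.993, 0.001], [-0.009, -0.0, -1.0]]
ft_force: [0.1, 0.1, -0.3]
gripper_width: 0.0725
```

play_rows:
  motion:
    - [[0,0,0.03],0,0.15]
    - [[-0.04,-0.04,0.06],0,0.15]
    - [[-0.08,-0.08,0.08],0,0.15]
    - [[-0.12,-0.12,0.08],0,0.15]
    - [[-0.16,-0.16,0.08],0,0.15]
    - [[-0.2,-0.2,0.08],0,0.15]
    - [[-0.22,-0.24,0.08],0,0.15]
    - [[-0.22,-0.24,0.08],0,0.15]

```text
time: 24.28
tool_pos: [0.3909, -0.1445, 0.2362]
orientation: [[-0.994, -0.112, 0.01], [-0.112, 0.994, -0.0], [-0.01, -0.001, -1.0]]
ft_force: [0.9, -0.4, 0.3]
gripper_width: 0.0727
```

Run:
```python
from h import *
a=shot('scene','pics/sc15.png');b=shot('top','pics/t15.png')
crop(a,250,260,150,140,5,'pics/s15c.png')
crop(b,210,150,110,100,6,'pics/t15c.png')
o=r.observe();print(o['tool_pos'],o['ft_force'],o['gripper_width'])
```

```text
[ 0.39198949 -0.14249438  0.23580388] [-0.48101756  0.00567391 -0.15153738] 0.07290353652801014
```

View pics/s15c.png

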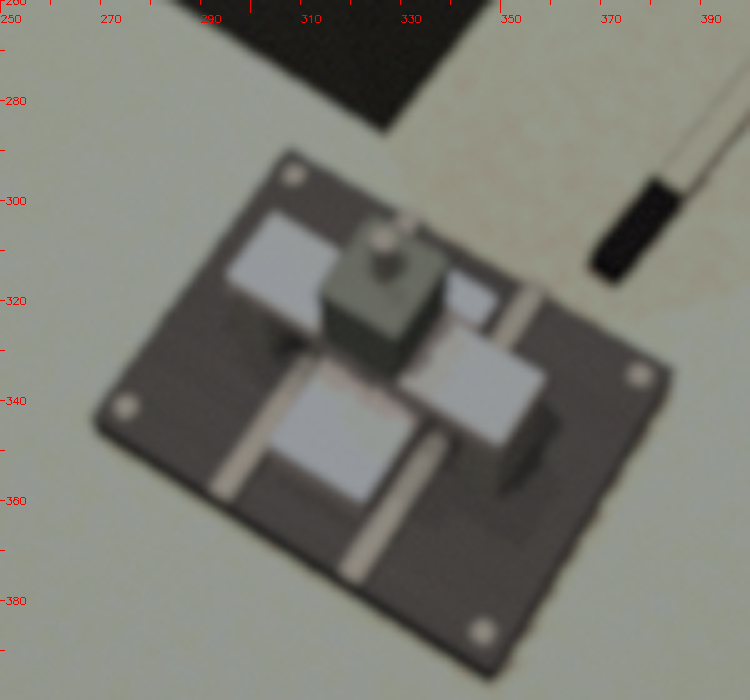

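View pics/t15c.png

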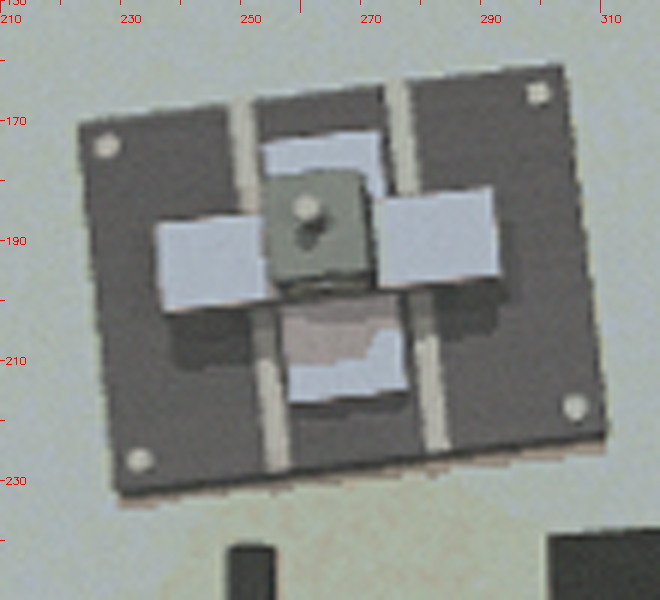

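View pics/t15.png

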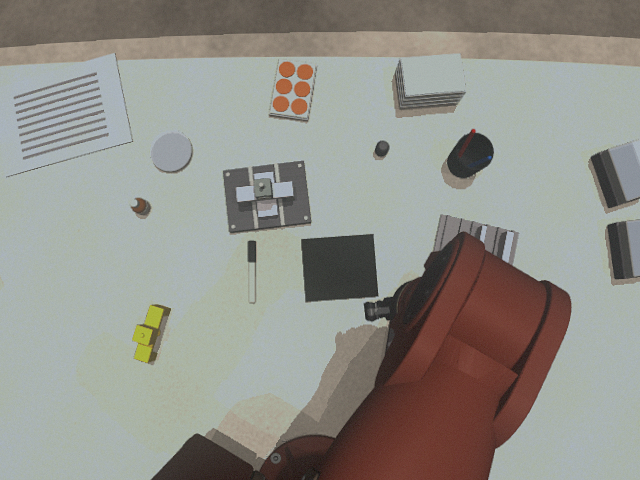

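View pics/sc15.png

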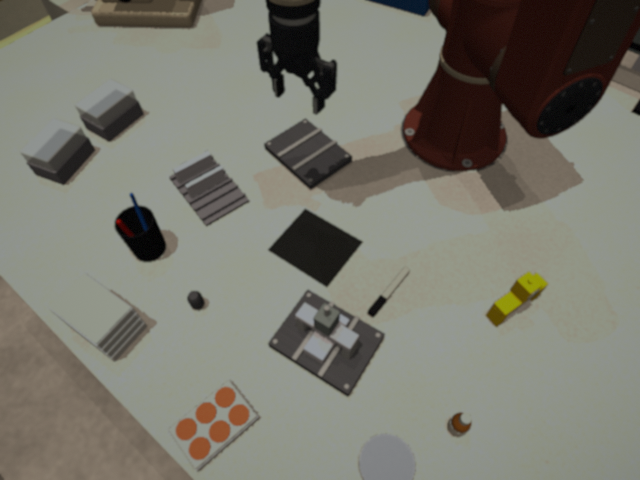

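Run:
```python
from h import *
for z in (.12,.135,.142,.146,.15): 
  a=back('scene',[(326.3,307.4)],z)[0,:2]-[.0007,.0015]; b=back('top',[(260.9,184.5)],z)[0,:2]+[.0007,.0015]; print(z,a.round(4),b.round(4),np.linalg.norm(a-b).round(4))
u=np.array([-.117,.993]);v=np.array([.993,.117])
P=back('top',np.array([(155,224),(492,188),(500,275),(167,310)])/6+[210,150],.078)[:,:2]+[.0007,.0015]
print(P.mean(0),(P.mean(0)-[.6112,.0986])@np.c_[u,v], np.degrees(np.arctan2(*(P[0]-P[1]))))
P=back('scene',np.array([(272,212),(545,380),(500,445),(225,272)])/5+[250,260],.078)[:,:2]-[.0007,.0015]
print(P.mean(0),(P.mean(0)-[.6112,.0986])@np.c_[u,v])
```

```text
0.12 [0.6006 0.089 ] [0.6157 0.1009] 0.0192
0.135 [0.606  0.0933] [0.6127 0.0994] 0.009
0.142 [0.6085 0.0954] [0.6113 0.0987] 0.0043
0.146 [0.6099 0.0966] [0.6105 0.0983] 0.0018
0.15 [0.6114 0.0977] [0.6097 0.0979] 0.0016
[0.61009364 0.09743939] [-0.00102304 -0.00123441] -5.946273746437977
[0.61075376 0.09772473] [-0.00081694 -0.00054552]
```

```bash
python3 -c "
from plant import r
print(r.observe()['time']); print(r.finish_job())"
```

```text
24.375
the job is handed in; nothing more can be done
None
```

The job is done and handed in at 24.4 s of the 67 s allowed. The 22 mm bar lies flat in the middle of the far plate's channel. The grey gauge stands upright over the middle of the bar, with both legs on the plate outside the rails. The arm is clear of everything.

I took the bar from the rack, stood it on the rubber pad and tipped it onto its broad face with a finger. Then I laid it between the rails and set the gauge over it by its head.

**Last checks:**
- **Bar:** both cameras put its centre within about 1.5 mm of the channel's middle.
- **Gauge:** both cameras put its centre within about 1.5 mm of the bar's middle, and its beam is square across the rails to about 1°.
- **Reading:** the spindle's top came out at about 147 mm, against 146 mm expected for 22 mm. When the foot met the bar, the carried weight fell by about 1.5 N, which fits the spring.
- **Everything else:** the last pictures show the other two bars still in the rack, and the yellow look-alike and the bystanders where they were.

**What failed or disagreed:**
- **Missed grasp:** my first grasp closed above the bar. The fingertips were about 33 mm higher than the reported position. I corrected for this from the pictures and from contact, and nothing was disturbed.
- **Cameras:** the two cameras disagreed by about 3 mm, so I averaged them.
- **Tool tilt:** the tool showed a tilt of about 0.5°, with no visible effect on the result.

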